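Close and seal the tube tray cover of a thermal desorption sampler

TASK

The tube tray of the thermal desorption sampler stands open: take its blue cover by the handle from the sloped rest, bring it in under the sampler's head and lay it square on the black gasket, and let go of it. Then press the cover down gently, one corner after another, until all four corners are fully home and it sits flat on the gasket. Leave the other things on the bench where they stand.

Things in the scene. Friction and masses are not known exactly. Their poses are not given: they have to be found in the camera images.
- sampler: White thermal desorption sampler, fixed; place and heading vary. Origin on the bench under the centre of its tube tray; x runs from the tray's open front back to the tower, z up. Tray casing 240 (x) x 200 (y), deck 89 above the bench; mouth 172 x 132 in its middle, 12 capped tubes inside, all below 70. Tower 260 wide, 400 high, from x = +120 backwards.
- head_edge (a point): Middle of the lower front edge of the sampler's grey head, which juts from the tower over the tray's rear: 56 behind the tray's centre, 255 above the bench, 236 wide. It covers the rear 44 of the laid cover: the cover comes in from the front below it, and the rear corners need a tool tilted 30 to 45 degrees, leaning to the tray's front. Axes as the sampler.
- mouth (a point): Centre of the tray's mouth at the top of the unpressed black gasket, 95 above the bench. Axes as the sampler. The plate of a cover laid on the gasket has its underside here; sealed, 5 lower. The cover goes on with its long side (x) along the sampler's x, either way round. The cover rocks: pressing one corner tips the opposite one up by about 5 until that is pressed too.
- cover: Loose blue cover of the tray, about 0.45 kg, at first on the sloped rest. Origin: centre of the underside of its plug; z out of its top. Plate 200 (x) x 160 (y) x 8, from z = 14 to 22; below it a white plug frame 160 x 120 x 14 that drops into the mouth with 6 clearance all round; black bridge handle on top.
- cover_grip (a point): Centre of the grip bar of the cover's handle: black bar 120 long (cover's x) x 24 wide (y) x 14 high, its centre 49 above the plug's underside and 27 above the plate's top; 20 of open space between plate and bar, a post at each end. Axes as the cover. Pinch it across its width, tool square to the plate.
- rest: Fixed stainless sloped rest for the cover (150 x 150 sheet, up to 95 high); place and heading vary. Origin on the bench below it. Its sheet rises towards its own +x at 32 degrees (0.56 rad); the cover on it faces up and back to the rest's -x, its long side and handle level along the rest's y. A low lip holds the plug's lower edge.
- gasket_fl (a joint): How far the front left corner of the black rubber gasket has been pressed in, m: 0 = standing proud (95 above the bench), 0.005 = fully home (90 above the bench, a hard stop). It yields at about 10 N and then stays as deep as it was pressed.
- press_fl (a point): Point over the front left gasket corner (sampler frame x = -86, y = +66) at the unpressed gasket's top, 95 above the bench, fixed to the sampler; press on the cover's top above it. The top of a cover laid on the gasket is 8 higher (103 above the bench), of a sealed one 98 above the bench.
- gasket_fr (a joint): How far the front right corner of the black rubber gasket has been pressed in, m: 0 = standing proud (95 above the bench), 0.005 = fully home (90 above the bench, a hard stop). It yields at about 10 N and then stays as deep as it was pressed.
- press_fr (a point): Point over the front right gasket corner (sampler frame x = -86, y = -66) at the unpressed gasket's top, 95 above the bench, fixed to the sampler; press on the cover's top above it. The top of a cover laid on the gasket is 8 higher (103 above the bench), of a sealed one 98 above the bench.
- gasket_rl (a joint): How far the rear left corner of the black rubber gasket has been pressed in, m: 0 = standing proud (95 above the bench), 0.005 = fully home (90 above the bench, a hard stop). It yields at about 10 N and then stays as deep as it was pressed.
- press_rl (a point): Point over the rear left gasket corner (sampler frame x = +86, y = +66) at the unpressed gasket's top, 95 above the bench, fixed to the sampler; press on the cover's top above it. The top of a cover laid on the gasket is 8 higher (103 above the bench), of a sealed one 98 above the bench.
- gasket_rr (a joint): How far the rear right corner of the black rubber gasket has been pressed in, m: 0 = standing proud (95 above the bench), 0.005 = fully home (90 above the bench, a hard stop). It yields at about 10 N and then stays as deep as it was pressed.
- press_rr (a point): Point over the rear right gasket corner (sampler frame x = +86, y = -66) at the unpressed gasket's top, 95 above the bench, fixed to the sampler; press on the cover's top above it. The top of a cover laid on the gasket is 8 higher (103 above the bench), of a sealed one 98 above the bench.
- jar_amber: Bystander, loose, to be left alone: amber glass jar, 54 across, 100 tall, standing just in front of the sampler's tray; origin at the centre of its underside (mm).
- solvent_bottle: Bystander, loose, to be left alone: amber solvent bottle, blue cap, 64 across, 185 tall, towards the back of the bench; origin at the centre of its underside (mm).
- beaker: Bystander, loose, to be left alone: glass beaker, 68 across, 75 tall, between tray and rest, on the robot's side; origin at the centre of its underside (mm).
- wrench: Bystander, loose, to be left alone: open-ended wrench, 150 long, lying on the grey case; origin on its underside (mm).
- tube_case: Bystander, loose, to be left alone: grey case with white lid, 130 x 85 x 53, left of the rest; origin at the centre of its underside (mm).
- cap_jar: Bystander, loose, to be left alone: white jar with red cap, 60 across, 85 tall, behind the rest; origin at the centre of its underside (mm).
- ferrule_tin: Bystander, loose, to be left alone: small steel tin, 56 across, 45 tall, behind the rest; origin at the centre of its underside (mm).

How it is judged:
On the way, in this order (a step that is already met when the one before it is completed fails the run):
1. the cover lies square and level on the gasket, let go, with no corner pressed in more than 2.5 mm (x of cover_grip in the frame of sampler between -0.01 and 0.01 m and y of cover_grip in the frame of sampler between -0.01 and 0.01 m and angle between the x axis of cover and the x axis of sampler, either way round below 0.12 rad and angle between cover_grip's own z axis and vertical below 0.035 rad and z of cover_grip in the frame of sampler below 0.1335 m and contact force between the fingers and cover below 0.5 N and value of joint each of gasket_fl, gasket_fr, gasket_rl, gasket_rr below 0.0025 m), for 0.2 s.
2. a first corner of the gasket is home (pressed in more than 3.5 mm) (value of joint any of gasket_fl, gasket_fr, gasket_rl, gasket_rr above 0.0035 m), for 0.1 s.
3. then a second corner is home ((value of joint each of gasket_fl, gasket_fr above 0.0035 m or value of joint each of gasket_fl, gasket_rl above 0.0035 m or value of joint each of gasket_fl, gasket_rr above 0.0035 m or value of joint each of gasket_fr, gasket_rl above 0.0035 m or value of joint each of gasket_fr, gasket_rr above 0.0035 m or value of joint each of gasket_rl, gasket_rr above 0.0035 m)), for 0.1 s.
4. then a third corner is home ((value of joint each of gasket_fl, gasket_fr, gasket_rl above 0.0035 m or value of joint each of gasket_fl, gasket_fr, gasket_rr above 0.0035 m or value of joint each of gasket_fl, gasket_rl, gasket_rr above 0.0035 m or value of joint each of gasket_fr, gasket_rl, gasket_rr above 0.0035 m)), for 0.1 s.
5. then the last corner is home (value of joint each of gasket_fl, gasket_fr, gasket_rl, gasket_rr above 0.0035 m), for 0.1 s.
At the end, for the whole second after the job is handed in: All four gasket corners are pressed in more than 3.5 mm of their 5 mm, the cover lies square over the mouth (within 10 mm and 0.12 rad), flat (tilt under 0.015 rad), its handle bar within 2.5 mm of its sealed height, released and at rest (value of joint each of gasket_fl, gasket_fr, gasket_rl, gasket_rr above 0.0035 m and x of cover_grip in the frame of sampler between -0.01 and 0.01 m and y of cover_grip in the frame of sampler between -0.01 and 0.01 m and angle between the x axis of cover and the x axis of sampler, either way round below 0.12 rad and angle between cover_grip's own z axis and vertical below 0.015 rad and z of cover_grip in the frame of sampler below 0.1275 m and contact force between the fingers and cover below 0.5 N and linear speed of cover below 0.01 m/s); the robot touches nothing.
It fails at once if the cover is dropped, slammed or leaned on so hard that it bears on the sampler with more than 60 N (contact force between cover and sampler above 60 N).
It fails at once if one of the other things on the bench (jar, bottles, beaker, wrench, case, tin) is moved more than 20 mm (distance of any of jar_amber, solvent_bottle, beaker, wrench, tube_case, cap_jar, ferrule_tin from where it was at the start of the episode above 0.02 m).
It also fails if it takes over 70 s, if anything falls off the work surface, if the arm or the gripper's body presses on something with over 40 N, if the wrist force passes 120 N, or if a joint passes its speed limit or range.

ROBOT

A 7-joint arm with a two-finger parallel gripper is mounted at the origin on the work surface. World frame = base frame: x ahead of the robot, y to its left, z up, the work surface at z = 0. Lengths are in m, angles in rad, forces in N, time in s.
With the tool pointing down it reaches from about 0.425 to 0.975 m from the base axis. Payload 16.7 kg.
Tool frame: the origin (TCP) lies at the very end of the fingers, on their centre line; the grasp point (between the pads) lies 19 mm behind it (env.grip_point_offset is the y of the grasp point in the tool frame, in m); y points along the fingers, z is the direction in which the jaws open and shut, and the axes are right-handed (so a half turn about y gives the same grasp; the last joint's range is limited). The gripper opens to 85 mm and grips with 20 to 120 N. Pads are 22 mm wide; open, the fingers measure 114 mm over their backs; the gripper's body (76 mm by 85 mm) begins 54 mm behind the grasp point. The pads swing forward as they close: fully open they stand 13 mm farther back than shut.
Start: joints at [1.087, 0.426, 0.074, 1.606, -0.034, 1.111, -0.067], TCP at [0.221, -0.638, 0.231] pointing down, gripper open.
Joint ranges: [-2.85, 2.85], [-0.5, 2.14], [-1.23, 1.37], [0.21, 2.46], [-1.02, 4.16], [0.16, 2.05], [-2.73, 2.73]. Speed limits (rad/s): [1.89, 1.89, 2.39, 2.39, 3.01, 3.01, 3.01].

INTERFACE

Orientations are given as a unit quaternion [w, x, y, z].
In Python, from plant import env, imaging, ticket gives the robot as it stands.
- The arm moves only by the tool step_arm, never from a script. Its argument "increments" is a list of rows, each a list of 2 entries, a list of its own where there are three numbers: the shift along the world's x, y, z in cm, then the turn about the world's z in degrees. In form: [[[dx, dy, dz], twist], ...]. A call has 1 to 12 rows; each row is the pose to reach, as a shift and turn from the pose measured when the call began; what a row does not reach only later rows make up. A row lasts 1/10 s, in which the tool goes at most 50 mm and 8.59 degrees, less where a joint would pass 70% of its speed; a pose out of reach is approached as far as the arm can. A call with a gripper value outside its range is refused whole. "gripper" is the opening in per cent of the stroke, from 0 (shut) to 100 (fully open), set as the call begins (left out, the last holds). The fingers move at their own pace and stop on an object; "force" is the grip in N (left out, the last holds). Time passes only in rows, so rows that repeat a pose let the fingers close. It gives the time, the measured TCP pose, the force and the opening at its end, in the units of the state.
- env.get_state(): the state, without advancing time (a new reading comes with each control period).
- imaging.grab_frame(name): name is "side" or "top" or "wrist"; returns a dict with "frame" (400x640x3 uint8, red, green, blue), "z_map" (400x640 float32, m along the optical axis (not along the pixel's ray), 0 where there is no reading), "K" (3x3 intrinsics, pixels), "position" and "rotation" of the camera in the world; the wrist camera has in their place "tool_from_camera" (4x4, takes a point from camera to tool coordinates, whose origin is the TCP and whose axes are the tool frame's). Camera axes: x right, y down, z forward; pixel columns grow to the right and rows downward; lengths in m; the calibration is good to about 2 mm. A picture is of the moment at which its call begins: read the wrist's pose just before it.
- ticket.close_job(): hands the job in, once; it reports no verdict.
The state is a dict: "t": time; "qpos": joint angles; "joint_vel": joint speeds; "effort": joint torques, N m; "position": TCP position; "eef_rot": TCP orientation; "wrist_force": force on the tool from outside, world axes, zero at the start; "moment": the same for the moment, N m; "grip_width": opening from 0.0 (shut) to 1.0 (fully open).
Only numpy, scipy, OpenCV 4.12 (cv2) and the standard library are available. Lean on these libraries where they do the work, as an engineer would, in place of code of your own. Each camera call takes 0.05 s, during which the arm holds its last target.

## Working session

There is one attempt and no reset: what is moved stays moved. The work goes in short steps, Python scripts to look and compute and a tool call to move; the robot and the scene stay as the last step left them, time stands still between calls to the robot, and variables do not carry over. Pictures are saved under pics/ and viewed, and the job is handed in when it is done.

Besides the shell and the picture viewer there is one more tool, called after "Emit:" in YAML: its name, and indented under it one key for each argument. step_arm: Moves the arm, as the interface text tells. Its arguments: {"type":"object","properties":{"increments":{"type":"array"},"gripper":{"type":"number"},"force":{"type":"number"}},"required":["increments"]}

```bash
ls -la; mkdir -p pics; cat > look.py <<'E'
import sys,cv2,numpy as np
from plant import env,imaging
def snap(cam,fn):
    s=env.get_state(); f=imaging.grab_frame(cam)
    cv2.imwrite(f'pics/{fn}.png',f['frame'][:,:,::-1]); np.save(f'pics/{fn}.npy',dict(f=f,s=s),allow_pickle=True); return f,s
if __name__=='__main__':
    for a in sys.argv[2:]:
        f,s=snap(a,f'{sys.argv[1]}_{a}')
        print(a,f['K'].round(1).tolist(),np.round(f.get('position',[0]),3))
    print({k:np.round(v,3).tolist() for k,v in env.get_state().items()}, env.grip_point_offset)
E
python3 look.py a side top wrist
```

```text
total 12
drwxr-xr-x  3 agent agent 4096 Dec  7 15:44 .
drwxr-xr-x 23 root  root  4096 Dec  7 15:44 ..
drwxr-xr-x  2 agent agent 4096 Dec  7 15:44 pics
side [[505.4, 0.0, 314.2], [0.0, 505.4, 197.4], [0.0, 0.0, 1.0]] [0.245 1.087 0.867]
top [[509.8, 0.0, 313.5], [0.0, 509.8, 193.6], [0.0, 0.0, 1.0]] [0.353 0.138 1.473]
wrist [[332.2, 0.0, 318.6], [0.0, 332.2, 196.6], [0.0, 0.0, 1.0]] [0]
{'t': 0.15, 'qpos': [1.087, 0.427, 0.074, 1.606, -0.034, 1.111, -0.067], 'joint_vel': [0.002, -0.003, 0.003, -0.001, 0.001, 0.0, -0.001], 'effort': [0.004, -95.032, 3.764, -46.377, 0.019, 0.008, 0.0], 'position': [0.221, -0.637, 0.231], 'eef_rot': [0.117, -0.118, 0.698, -0.697], 'wrist_force': [0.299, -0.198, 0.774], 'moment': [-0.022, -0.001, -0.093], 'grip_width': 0.999} -0.0187
```

View pics/a_side.png

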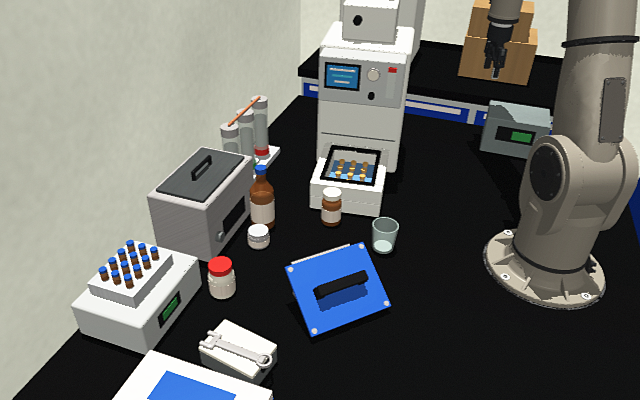

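View pics/a_top.png

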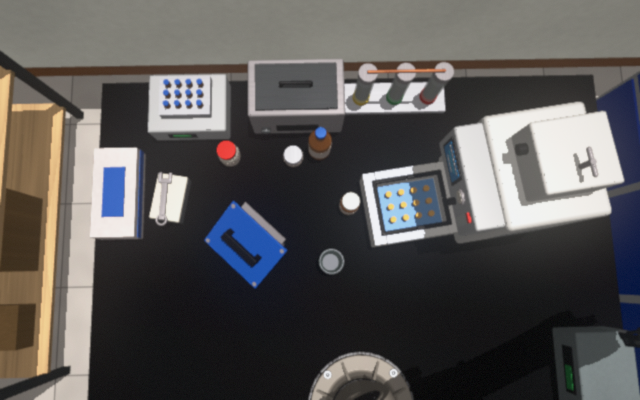

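View pics/a_wrist.png

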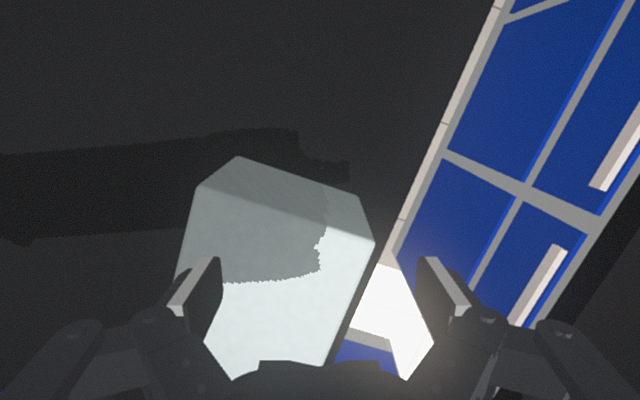

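```bash
cat > geo.py <<'E'
import numpy as np,cv2
def load(fn):
    d=np.load(f'pics/{fn}.npy',allow_pickle=True).item(); return d['f'],d['s']
def cloud(f,R=None,t=None):
    K=f['K'];z=f['z_map'];v,u=np.mgrid[:400,:640]
    P=np.stack([(u-K[0,2])/K[0,0]*z,(v-K[1,2])/K[1,1]*z,z],-1)
    if R is None:R,t=np.array(f['rotation']),np.array(f['position'])
    return P@R.T+t
E
python3 - <<'E'
from geo import *
f,s=load('a_top');P=cloud(f);im=f['frame'].astype(int)
print(np.array(f['rotation']).round(3))
hsv=cv2.cvtColor(f['frame'],cv2.COLOR_RGB2HSV)
print('table z',np.median(P[280:330,150:200,2]))
blue=((hsv[...,0]>100)&(hsv[...,0]<130)&(hsv[...,1]>150)&(hsv[...,2]>80)).astype(np.uint8)
m=blue.copy();m[:, :200]=0;m[:,292:]=0;m[:198]=0;m[292:]=0
n,l,st,_=cv2.connectedComponentsWithStats(m);print(st[1:][st[1:,4]>100])
k=np.argmax(st[1:,4])+1
pts=P[(l==k)&(f['z_map']>0)]
c=pts.mean(0);U,S,V=np.linalg.svd(pts-c);nrm=V[2]*np.sign(V[2][2]);r=(pts-c)@nrm
ok=abs(r)<.004;pts=pts[ok];c=pts.mean(0);U,S,V=np.linalg.svd(pts-c);nrm=V[2]*np.sign(V[2][2])
print('plane c',c,'n',nrm,'tilt',np.degrees(np.arccos(nrm[2])),'rms',((pts-c)@nrm).std())
# in-plane min area rect by ray-plane with mask hull
K=f['K'];R=np.array(f['rotation']);o=np.array(f['position'])
v,u=np.nonzero(cv2.morphologyEx((l==k).astype(np.uint8),cv2.MORPH_CLOSE,np.ones((25,25))))
d=np.stack([(u-K[0,2])/K[0,0],(v-K[1,2])/K[1,1],np.ones(len(u))],-1)@R.T
q=o+d*(((c-o)@nrm)/(d@nrm))[:,None]
lvl=np.cross(nrm,[0,0,1]);lvl/=np.linalg.norm(lvl);up=np.cross(lvl,nrm);up*=np.sign(up[2])
A=np.stack([(q-c)@lvl,(q-c)@up],-1).astype(np.float32)*1000
rc=cv2.minAreaRect(A);print(rc)
print('extent',np.percentile(A,[0.3,99.7],axis=0),'lvl',lvl,'up',up)
ctr=c+lvl*rc[0][0]/1000+up*rc[0][1]/1000;print('plate centre',ctr,'bar by plate',ctr+nrm*.027)
# handle: points 20..45mm above plane
q=P.reshape(-1,3);h=(q-ctr)@nrm;a=(q-ctr)@lvl;b=(q-ctr)@up
s_=(h>.026)&(h<.045)&(abs(a)<.08)&(abs(b)<.05)&(f['z_map'].ravel()>0)
print('bar top n',s_.sum(),'h',np.median(h[s_]),'a',np.percentile(a[s_],[2,98]),'b',np.percentile(b[s_],[2,50,98]))
bt=q[s_];print('bar mean',bt.mean(0), 'yaw lvl deg',np.degrees(np.arctan2(lvl[1],lvl[0])))
np.savez('cover.npz',ctr=ctr,n=nrm,lvl=lvl,up=up)
E
```

```text
Traceback (most recent call last):
  File "geo.py", line 8, in cloud
    return P@R.T+t
           ~^~~~
ValueError: matmul: Input operand 1 has a mismatch in its core dimension 0, with gufunc signature (n?,k),(k,m?)->(n?,m?) (size 4 is different from 3)
```

```bash
python3 - <<'E'
from geo import *
for cam in ['top','side']:
    f,s=load('a_'+cam);P=cloud(f);g=f['frame'].astype(int)
    # deck: z 0.08..0.105 bright
    z=P[...,2];m=((abs(z-.089)<.004)&(g.min(-1)>140)&(P[...,1]<0)&(f['z_map']>0)).astype(np.uint8)
    n,l,st,_=cv2.connectedComponentsWithStats(m);k=np.argmax(st[1:,4])+1;print(cam,st[k],np.median(z[l==k]))
    A=P[l==k][:,:2].astype(np.float32);rc=cv2.minAreaRect(A*1000);print('deck rect',rc,cv2.boxPoints(rc).round(0).tolist())
    mk=((abs(z-.095)<.006)&(g.max(-1)<70)&(P[...,1]<0)&(f['z_map']>0)).astype(np.uint8)
    n,l,st,_=cv2.connectedComponentsWithStats(mk);k=np.argmax(st[1:,4])+1;print('gasket',st[k],np.median(z[l==k]))
    A=P[l==k][:,:2].astype(np.float32);rc=cv2.minAreaRect(A*1000);print('gask rect',rc,cv2.boxPoints(rc).round(0).tolist())
f,s=load('a_side')
cv2.imwrite('pics/z_side.png',cv2.resize(f['frame'][120:240,270:430,::-1],None,fx=5,fy=5,interpolation=cv2.INTER_CUBIC))
f,s=load('a_top')
cv2.imwrite('pics/z_top.png',cv2.resize(f['frame'][120:260,340:500,::-1],None,fx=4,fy=4,interpolation=cv2.INTER_CUBIC))
E
```

```text
Traceback (most recent call last):
  File "geo.py", line 8, in cloud
    return P@R.T+t
           ~^~~~
ValueError: matmul: Input operand 1 has a mismatch in its core dimension 0, with gufunc signature (n?,k),(k,m?)->(n?,m?) (size 4 is different from 3)
```

Rotation is a quaternion; convert it.

```bash
cat > geo.py <<'E'
import numpy as np,cv2
from scipy.spatial.transform import Rotation as Ro
def q2R(q): q=np.array(q);return Ro.from_quat([q[1],q[2],q[3],q[0]]).as_matrix()
def load(fn):
    d=np.load(f'pics/{fn}.npy',allow_pickle=True).item();f=d['f'];s=d['s']
    if 'rotation' in f: f['R']=q2R(f['rotation']);f['o']=np.array(f['position'])
    else:
        T=np.array(f['tool_from_camera']);Rt=q2R(s['eef_rot']);f['R']=Rt@T[:3,:3];f['o']=Rt@T[:3,3]+np.array(s['position'])
    return f,s
def cloud(f):
    K=f['K'];z=f['z_map'];v,u=np.mgrid[:400,:640]
    P=np.stack([(u-K[0,2])/K[0,0]*z,(v-K[1,2])/K[1,1]*z,z],-1)
    return P@f['R'].T+f['o']
def proj(f,p):
    c=(np.atleast_2d(p)-f['o'])@f['R'];K=f['K'];return np.stack([c[:,0]/c[:,2]*K[0,0]+K[0,2],c[:,1]/c[:,2]*K[1,1]+K[1,2]],-1)
def ray(f,u,v,z):
    K=f['K'];u=np.atleast_1d(u);v=np.atleast_1d(v)
    d=np.stack([(u-K[0,2])/K[0,0],(v-K[1,2])/K[1,1],np.ones(len(u))],-1)@f['R'].T
    return f['o']+d*((z-f['o'][2])/d[:,2])[:,None]
E
cat > m1.py <<'E'
from geo import *
f,s=load('a_top');P=cloud(f)
hsv=cv2.cvtColor(f['frame'],cv2.COLOR_RGB2HSV)
print('table z',np.median(P[280:330,150:200,2]))
blue=((hsv[...,0]>100)&(hsv[...,0]<130)&(hsv[...,1]>150)&(hsv[...,2]>80)).astype(np.uint8)
m=blue.copy();m[:, :200]=0;m[:,292:]=0;m[:198]=0;m[292:]=0
n,l,st,_=cv2.connectedComponentsWithStats(m)
k=np.argmax(st[1:,4])+1;print(st[k])
pts=P[(l==k)&(f['z_map']>0)]
c=np.median(pts,0)
for i in range(3):
    U,S,V=np.linalg.svd(pts-c,full_matrices=False);nrm=V[2]*np.sign(V[2][2]);r=(pts-c)@nrm
    pts=pts[abs(r)<.005];c=pts.mean(0)
print('plane c',c,'n',nrm,'tilt',np.degrees(np.arccos(nrm[2])),'rms',((pts-c)@nrm).std())
K=f['K'];R=f['R'];o=f['o']
v,u=np.nonzero(cv2.morphologyEx((l==k).astype(np.uint8),cv2.MORPH_CLOSE,np.ones((25,25))))
d=np.stack([(u-K[0,2])/K[0,0],(v-K[1,2])/K[1,1],np.ones(len(u))],-1)@R.T
q=o+d*(((c-o)@nrm)/(d@nrm))[:,None]
lvl=np.cross(nrm,[0,0,1]);lvl/=np.linalg.norm(lvl);up=np.cross(lvl,nrm);up*=np.sign(up[2])
A=np.stack([(q-c)@lvl,(q-c)@up],-1).astype(np.float32)*1000
rc=cv2.minAreaRect(A);print(rc)
ctr=c+lvl*rc[0][0]/1000+up*rc[0][1]/1000;print('plate centre',ctr,'bar by plate',ctr+nrm*.027)
q=P.reshape(-1,3);h=(q-ctr)@nrm;a=(q-ctr)@lvl;b=(q-ctr)@up
s_=(h>.026)&(h<.045)&(abs(a)<.08)&(abs(b)<.05)&(f['z_map'].ravel()>0)
print('bar top n',s_.sum(),'h',np.median(h[s_]),'a',np.percentile(a[s_],[2,98]),'b',np.percentile(b[s_],[2,50,98]))
print('bar mean',q[s_].mean(0),'lvl',lvl,'yaw lvl deg',np.degrees(np.arctan2(lvl[1],lvl[0])),'up',up)
E
cat > m2.py <<'E'
from geo import *
for cam in ['top','side']:
    f,s=load('a_'+cam);P=cloud(f);g=f['frame'].astype(int)
    z=P[...,2];m=((abs(z-.089)<.004)&(g.min(-1)>140)&(P[...,1]<0)&(f['z_map']>0)).astype(np.uint8)
    n,l,st,_=cv2.connectedComponentsWithStats(m);k=np.argmax(st[1:,4])+1;print(cam,st[k],np.median(z[l==k]))
    A=P[l==k][:,:2].astype(np.float32);rc=cv2.minAreaRect(A*1000);print('deck rect',rc,cv2.boxPoints(rc).round(0).tolist())
    mk=((abs(z-.095)<.006)&(g.max(-1)<70)&(P[...,1]<0)&(f['z_map']>0)).astype(np.uint8)
    n,l,st,_=cv2.connectedComponentsWithStats(mk);k=np.argmax(st[1:,4])+1;print('gasket',st[k],np.median(z[l==k]))
    A=P[l==k][:,:2].astype(np.float32);rc=cv2.minAreaRect(A*1000);print('gask rect',rc,cv2.boxPoints(rc).round(0).tolist())
f,s=load('a_side')
cv2.imwrite('pics/z_side.png',cv2.resize(f['frame'][120:240,270:430,::-1],None,fx=5,fy=5,interpolation=cv2.INTER_CUBIC))
f,s=load('a_top')
cv2.imwrite('pics/z_top.png',cv2.resize(f['frame'][120:260,340:500,::-1],None,fx=4,fy=4,interpolation=cv2.INTER_CUBIC))
E
python3 m1.py; python3 m2.py
```

```text
table z 0.0002783314842371709
[ 204  201   83   88 3112]
plane c [0.4473822  0.31549834 0.06499073] n [-0.39062985  0.37416809  0.84107465] tilt 32.74622591515152 rms 0.001800200299020698
((-1.4310226440429688, 3.9680328369140625), (167.50631713867188, 202.5472869873047), 89.94580841064453)
plate centre [0.44880247 0.31215633 0.06713712] bar by plate [0.43825546 0.32225887 0.08984613]
bar top n 365 h 0.03258208169422737 a [-0.05758958  0.05725386] b [-0.01333847  0.00040061  0.01119067]
bar mean [0.43650403 0.32468364 0.09424913] lvl [ 0.69172657  0.72215951 -0.        ] yaw lvl deg 46.23306265962445 up [ 0.60739005 -0.58179368  0.54091907]
top [ 362  166   64   79 1111] 0.08906019085280392
deck rect ((547.2921142578125, -101.20567321777344), (200.03900146484375, 144.0692901611328), 7.970408916473389) [[438.0, -44.0], [458.0, -186.0], [656.0, -159.0], [636.0, -16.0]]
gasket [389 170  62  58 419] 0.09447197583851996
gask rect ((556.4953002929688, -172.9854736328125), (152.5089569091797, 144.92913818359375), 8.70456600189209) [[470.0, -113.0], [492.0, -256.0], [643.0, -233.0], [621.0, -90.0]]
side [ 311  140   87   53 1114] 0.08864050288439551
deck rect ((543.8533935546875, -153.2333221435547), (239.2631378173828, 254.6215362548828), 8.07349967956543) [[408.0, -44.0], [443.0, -296.0], [680.0, -262.0], [644.0, -10.0]]
gasket [320 145  61  41 526] 0.09369803634282553
gask rect ((549.582763671875, -149.17245483398438), (154.54879760742188, 204.07179260253906), 7.749965667724609) [[459.0, -58.0], [487.0, -261.0], [640.0, -240.0], [612.0, -38.0]]
```

View pics/z_top.png

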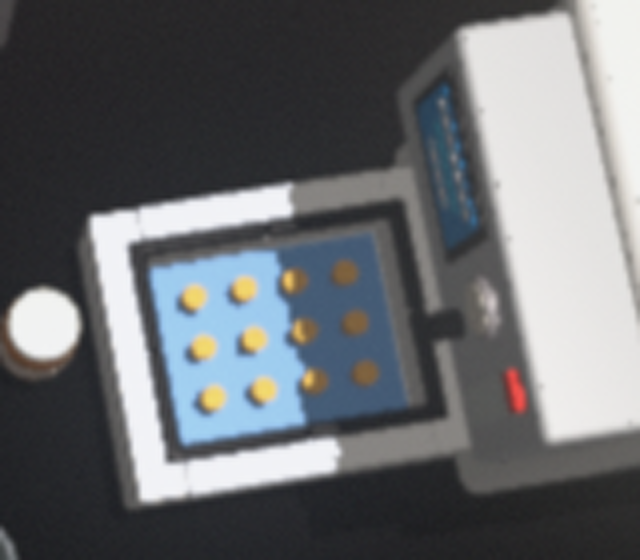

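View pics/z_side.png

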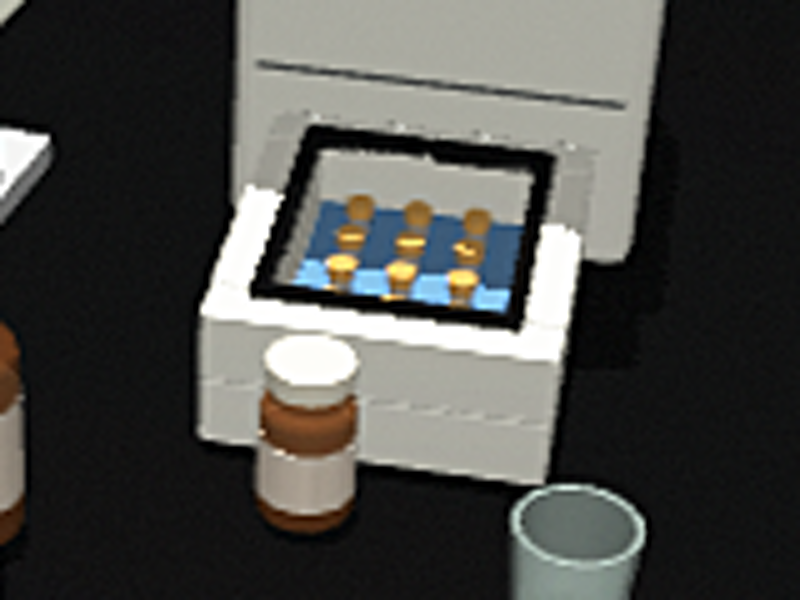

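```bash
python3 - <<'E'
from geo import *
def go(cam,s,ox,oy,pts,z):
    f,_=load(cam);p=np.array(pts,float);return ray(f,ox+(p[:,0]+.5)/s-.5,oy+(p[:,1]+.5)/s-.5,z)[:,:2]*1000
def rep(n,q): # order fl(front left: +y' = +x world), fr, rr, rl
    c=q.mean(0);xd=(q[2]+q[3]-q[0]-q[1])/2;yd=(q[0]+q[3]-q[1]-q[2])/2
    print(n,q.round(0).tolist(),'c',c.round(1),'L',np.linalg.norm(xd).round(1),'W',np.linalg.norm(yd).round(1),'yaw',np.degrees(np.arctan2(xd[1],xd[0])).round(2),np.degrees(np.arctan2(-yd[0],yd[1])).round(2))
rep('top gask',go('a_top',4,340,120,[(132,243),(170,460),(445,412),(405,200)],.095))
rep('side gask',go('a_side',5,270,120,[(250,293),(520,328),(555,153),(310,125)],.095))
d=go('a_top',4,340,120,[(90,217),(138,505),],.089);print('deck top front',d.round(0),d.mean(0))
d=go('a_side',5,270,120,[(202,310),(562,357),],.089);print('deck side front',d.round(0),d.mean(0))
E
```

```text
top gask [[616.0, -45.0], [466.0, -65.0], [494.0, -254.0], [642.0, -236.0]] c [ 554.4 -150. ] L 191.7 W 150.1 yaw -81.76 -82.85
side gask [[610.0, -38.0], [460.0, -59.0], [487.0, -255.0], [637.0, -232.0]] c [ 548.2 -146.1] L 196.6 W 151.6 yaw -82.07 -81.73
deck top front [[636. -18.]
 [436. -43.]] [535.92670584 -30.22813836]
deck side front [[632. -21.]
 [433. -49.]] [532.36709294 -34.83258329]
```

```bash
python3 - <<'E'
from geo import *
f,s=load('a_wrist');R=q2R(s['eef_rot']);print(R.round(3));print(np.array(f['tool_from_camera']).round(4))
P=cloud(f)
# gripper seen in wrist depth: in tool frame
T=np.array(f['tool_from_camera']);K=f['K'];z=f['z_map'];v,u=np.mgrid[:400,:640]
C=np.stack([(u-K[0,2])/K[0,0]*z,(v-K[1,2])/K[1,1]*z,z],-1)@T[:3,:3].T+T[:3,3]
for (uu,vv) in [(215,260),(200,300),(180,305),(430,265),(460,300),(310,370),(100,350),(540,350)]: print(uu,vv,C[vv,uu].round(3))
for n,b in [('jar',(350,203)),('beaker',(331,262)),('tin',(292,155)),('cap',(228,152)),('bottle',(320,143))]:
    ft,_=load('a_top');Pt=cloud(ft);w=Pt[b[1]-3:b[1]+4,b[0]-3:b[0]+4].reshape(-1,3);print(n,np.median(w,0).round(3))
# head front
ft,_=load('a_top');Pt=cloud(ft)
for (x,y) in [(400,90),(460,40),(410,230),(520,30),(540,430),(480,280)]:
    u,v=340+x//4,120+y//4;print('zoom',x,y,Pt[v,u].round(3))
E
```

```text
[[-0.945 -0.     0.328]
 [-0.328  0.001 -0.945]
 [ 0.    -1.    -0.001]]
[[ 4.000e-04  9.543e-01  2.987e-01 -7.580e-02]
 [ 2.000e-04 -2.987e-01  9.543e-01 -1.430e-01]
 [ 1.000e+00 -3.000e-04 -3.000e-04  1.000e-03]
 [ 0.000e+00  0.000e+00  0.000e+00  1.000e+00]]
215 260 [-0.01  -0.02  -0.042]
200 300 [-0.004 -0.04  -0.042]
180 305 [-0.01  -0.051 -0.044]
430 265 [-0.01  -0.025  0.045]
460 300 [-0.011 -0.049  0.047]
310 370 [-0.01  -0.077 -0.001]
100 350 [-0.006 -0.066 -0.061]
540 350 [-0.007 -0.067  0.063]
jar [0.553 0.02  0.101]
beaker [0.398 0.072 0.006]
tin [0.704 0.177 0.046]
cap [0.707 0.354 0.086]
bottle [0.713 0.098 0.139]
zoom 400 90 [ 0.674 -0.19   0.271]
zoom 460 40 [ 0.67  -0.194  0.386]
zoom 410 230 [ 0.621 -0.238  0.094]
zoom 520 30 [ 0.674 -0.226  0.392]
zoom 540 430 [ 0.454 -0.223  0.384]
zoom 480 280 [ 0.539 -0.202  0.364]
```

```bash
python3 - <<'E'
from geo import *
c=np.array([.551,-.1495]);a=np.radians(-82.1);ex=np.array([np.cos(a),np.sin(a)]);ey=np.array([-np.sin(a),np.cos(a)])
for cam in ['top','side']:
    f,_=load('a_'+cam);P=cloud(f)
    d=P[...,:2]-c;X=d@ex;Y=d@ey;Z=P[...,2];m=(f['z_map']>0)&(abs(Y)<.13)&(X<.15)&(X>-.1)&(Z>.2)&(Z<.6)
    for z0 in np.arange(.2,.6,.02):
        k=m&(Z>=z0)&(Z<z0+.02)
        if k.sum()>10:
            i=np.argmin(np.where(k,X,9));v,u=divmod(i,640);print(cam,z0.round(2),k.sum(),'minX',X[v,u].round(3),'Y',Y[v,u].round(3),'px',u,v,'p5',np.percentile(X[k],[10,50]).round(3))
E
```

```text
top 0.2 19 minX 0.119 Y -0.115 px 476 234 p5 [0.12  0.123]
top 0.22 16 minX 0.12 Y -0.115 px 480 233 p5 [0.121 0.123]
top 0.24 29 minX 0.058 Y -0.088 px 456 225 p5 [0.058 0.122]
top 0.26 213 minX 0.042 Y -0.03 px 447 201 p5 [0.056 0.057]
top 0.28 265 minX 0.041 Y -0.028 px 447 200 p5 [0.047 0.057]
top 0.3 249 minX 0.041 Y -0.031 px 449 200 p5 [0.052 0.056]
top 0.32 278 minX 0.047 Y -0.026 px 456 195 p5 [0.052 0.054]
top 0.34 337 minX 0.047 Y -0.04 px 459 200 p5 [0.049 0.053]
top 0.36 499 minX 0.047 Y -0.039 px 460 199 p5 [0.051 0.056]
top 0.38 4412 minX 0.055 Y -0.033 px 466 194 p5 [0.063 0.099]
top 0.4 614 minX 0.12 Y 0.038 px 491 156 p5 [0.129 0.139]
side 0.2 512 minX 0.111 Y 0.081 px 332 105 p5 [0.117 0.121]
side 0.22 232 minX 0.111 Y 0.078 px 333 103 p5 [0.117 0.12 ]
side 0.24 105 minX 0.053 Y 0.093 px 325 100 p5 [0.056 0.061]
side 0.26 550 minX 0.05 Y 0.046 px 341 100 p5 [0.054 0.057]
side 0.28 573 minX 0.036 Y -0.033 px 369 98 p5 [0.051 0.057]
side 0.3 598 minX 0.046 Y -0.093 px 392 92 p5 [0.051 0.056]
side 0.32 588 minX 0.044 Y -0.039 px 373 81 p5 [0.05  0.055]
side 0.34 639 minX 0.043 Y -0.049 px 377 78 p5 [0.048 0.054]
side 0.36 688 minX 0.041 Y -0.034 px 372 69 p5 [0.051 0.056]
side 0.38 1558 minX 0.05 Y -0.044 px 377 62 p5 [0.058 0.102]
side 0.4 70 minX 0.126 Y 0.111 px 325 42 p5 [0.128 0.137]
```

Emit:
step_arm:
  increments:
    - [[0,0,4],0]
    - [[1,4,8],6]
    - [[2,8,12],12]
    - [[3,12,14],18]
    - [[4,16,15],24]
    - [[5,20,15],30]
    - [[6,24,15],36]
    - [[7,28,15],42]
    - [[9,32,15],48]
    - [[11,36,15],54]
    - [[13,40,15],60]
    - [[16,44,15],66]
  gripper: 100

```text
t: 1.35
position: [0.3807, -0.1959, 0.3811]
eef_rot: [-0.479, 0.479, -0.52, 0.52]
wrist_force: [1.2, -0.8, 0.4]
grip_width: 1.001
```

Emit:
step_arm:
  increments:
    - [[2,4,0],4]
    - [[4,8,0],8]
    - [[7,12,0],12]
    - [[11,14,0],13]
    - [[14,15.5,0],13]
    - [[16,15.5,0],13]
    - [[16,15.5,0],13]
    - [[16,15.5,0],13]

```text
t: 2.15
position: [0.5405, -0.0409, 0.3805]
eef_rot: [-0.534, 0.535, -0.463, 0.462]
wrist_force: [-1.5, -0.2, 0.4]
grip_width: 0.996
```

```bash
python3 look.py b wrist side
```

```text
wrist [[332.2, 0.0, 318.6], [0.0, 332.2, 196.6], [0.0, 0.0, 1.0]] [0]
side [[505.4, 0.0, 314.2], [0.0, 505.4, 197.4], [0.0, 0.0, 1.0]] [0.245 1.087 0.867]
{'t': 2.25, 'qpos': [0.477, 0.146, -0.583, 1.672, 0.083, 1.349, 0.025], 'joint_vel': [0.003, -0.011, -0.001, 0.0, 0.001, -0.001, -0.002], 'effort': [-0.422, -60.35, -3.527, -50.487, 0.035, -0.027, -0.003], 'position': [0.54, -0.041, 0.381], 'eef_rot': [-0.534, 0.535, -0.463, 0.463], 'wrist_force': [-0.334, -0.141, -0.789], 'moment': [-0.02, 0.021, 0.001], 'grip_width': 0.999} -0.0187
```

View pics/b_wrist.png

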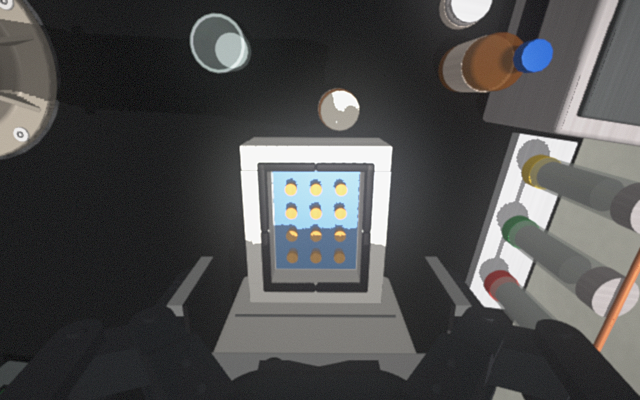

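View pics/b_side.png

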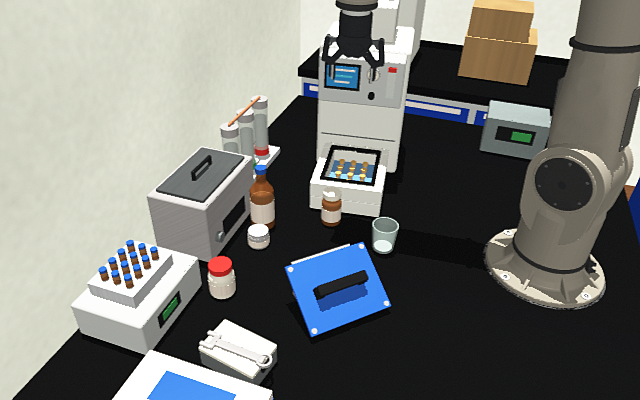

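```bash
python3 - <<'E'
from geo import *
f,_=load('b_wrist')
cv2.imwrite('pics/zb.png',cv2.resize(f['frame'][130:310,230:410,::-1],None,fx=4,fy=3.3,interpolation=cv2.INTER_CUBIC))
E
```

```text
(no output)
```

View pics/zb.png

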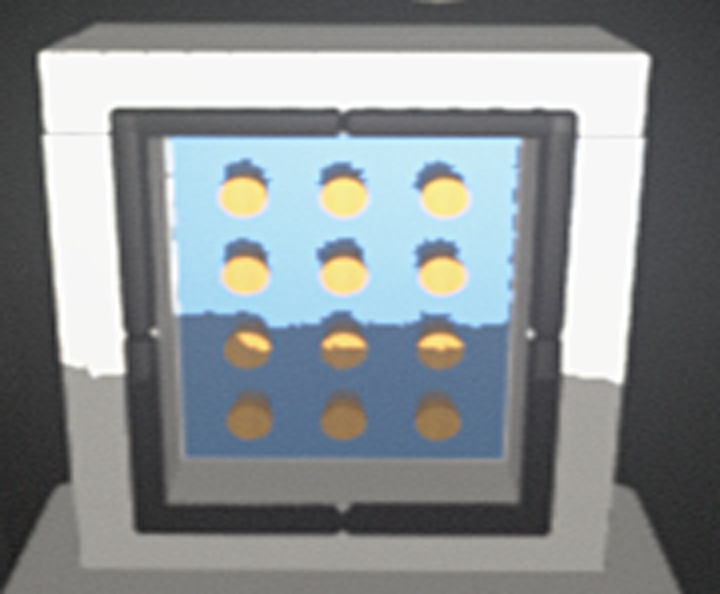

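```bash
python3 - <<'E'
from geo import *
f,_=load('b_wrist')
def go(pts,z):
    p=np.array(pts,float);return ray(f,230+(p[:,0]+.5)/4-.5,130+(p[:,1]+.5)/3.3-.5,z)[:,:2]*1000
def rep(n,q):
    c=q.mean(0);xd=(q[2]+q[3]-q[0]-q[1])/2;yd=(q[0]+q[3]-q[1]-q[2])/2
    print(n,q.round(0).tolist(),'c',c.round(1),'L',np.linalg.norm(xd).round(1),'W',np.linalg.norm(yd).round(1),'yaw',np.degrees(np.arctan2(xd[1],xd[0])).round(2),np.degrees(np.arctan2(-yd[0],yd[1])).round(2))
rep('gask',go([(577,112),(112,110),(137,533),(550,533)],.095))
rep('deck',go([(650,54),(40,52),(82,570),(604,570)],.089))
E
```

```text
gask [[613.0, -44.0], [463.0, -65.0], [489.0, -257.0], [641.0, -235.0]] c [ 551.5 -150.2] L 192.9 W 152.8 yaw -81.97 -81.84
deck [[634.0, -19.0], [436.0, -47.0], [470.0, -283.0], [666.0, -255.0]] c [ 551.6 -150.9] L 238.6 W 199.1 yaw -82.04 -81.81
```

Emit:
step_arm:
  increments:
    - [[-0.5,3,0],-5]
    - [[-1,7,0],-10]
    - [[-2,11,0],-16]
    - [[-3,15,0],-22]
    - [[-4,19,0],-28]
    - [[-5,23,0],-34]
    - [[-6,27,-1],-40]
    - [[-7,31,-3],-46]
    - [[-8,35,-6],-52]
    - [[-8.7,37.8,-8],-52]
    - [[-8.7,37.8,-9],-52]
    - [[-8.7,37.8,-9],-52]
  gripper: 47

```text
t: 3.45
position: [0.4522, 0.3361, 0.29]
eef_rot: [-0.277, 0.279, -0.65, 0.65]
wrist_force: [0.5, -0.8, -0.7]
grip_width: 0.472
```

```bash
python3 look.py c wrist
```

```text
wrist [[332.2, 0.0, 318.6], [0.0, 332.2, 196.6], [0.0, 0.0, 1.0]] [0]
{'t': 3.5, 'qpos': [-0.116, 0.277, -0.762, 1.749, 0.203, 1.2, -1.698], 'joint_vel': [0.018, -0.017, 0.002, -0.022, -0.003, 0.009, 0.002], 'effort': [-2.344, -66.545, -9.553, -45.659, 0.02, -0.331, -0.206], 'position': [0.453, 0.336, 0.291], 'eef_rot': [-0.277, 0.278, -0.65, 0.65], 'wrist_force': [-0.022, -0.507, -0.498], 'moment': [0.007, -0.028, -0.052], 'grip_width': 0.469} -0.0187
```

View pics/c_wrist.png

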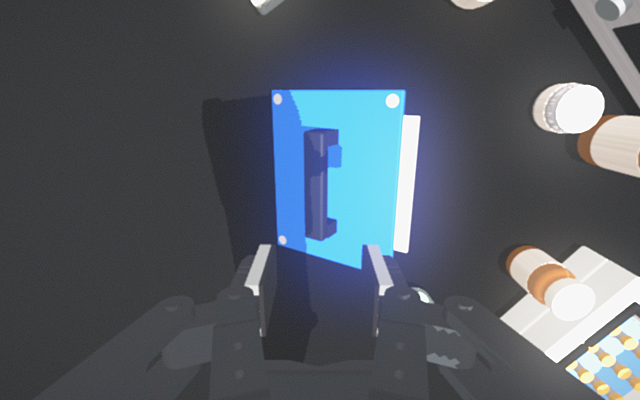

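```bash
cat > m3.py <<'E'
from geo import *
import sys
f,s=load(sys.argv[1]);P=cloud(f);g=f['frame'].astype(int)
m=(g[...,2]>150)&(g[...,0]<90)&(g[...,2]-g[...,0]>120);m[:80]=0;m[300:]=0;m[:,:260]=0;m[:,410:]=0
pts=P[m&(f['z_map']>0)];c=np.median(pts,0)
for i in range(4):
    V=np.linalg.svd(pts-c,full_matrices=False)[2];n=V[2]*np.sign(V[2][2]);r=(pts-c)@n;pts=pts[abs(r)<[.02,.01,.005,.004][i]];c=pts.mean(0)
print('plate n',n.round(3),'tilt',np.degrees(np.arccos(n[2])).round(2),len(pts),'rms',((pts-c)@n).std().round(4))
lvl=np.cross(n,[0,0,1]);lvl/=np.linalg.norm(lvl);up=np.cross(lvl,n);up*=np.sign(up[2])
q=P.reshape(-1,3);ok=f['z_map'].ravel()>0;h=(q-c)@n;a=(q-c)@lvl;b=(q-c)@up
k=ok&(h>.029)&(h<.042)&(abs(a)<.09)&(abs(b)<.06)
# bar top surface: fit
print('bar top n',k.sum(),'h',np.percentile(h[k],[10,50,90]).round(4),'a',np.percentile(a[k],[1,99]).round(4),'b',np.percentile(b[k],[2,98]).round(4))
a0=np.percentile(a[k],[1,99]).mean();b0=np.percentile(b[k],[2,98]).mean()
print('bar centre',(c+lvl*a0+up*b0+n*.027).round(4),'yaw',np.degrees(np.arctan2(lvl[1],lvl[0])).round(2),'up',up.round(3))
# bar axis dir
bb=q[k];V=np.linalg.svd(bb-bb.mean(0),full_matrices=False)[2][0];print('bar axis',V.round(3),np.degrees(np.arctan2(V[1],V[0])).round(2))
E
python3 m3.py c_wrist
```

```text
plate n [-0.385  0.368  0.846] tilt 32.2 4711 rms 0.0007
bar top n 1794 h [0.033  0.0338 0.0346] a [-0.0632  0.0531] b [0.0393 0.0597]
bar centre [0.4351 0.3232 0.0876] yaw 46.31 up [ 0.612 -0.585  0.533]
bar axis [-0.69  -0.724  0.001] -133.63
```

```bash
sed -i 's/abs(b)<.06/abs(b)<.1/' m3.py; python3 m3.py c_wrist
```

```text
plate n [-0.385  0.368  0.846] tilt 32.2 4711 rms 0.0007
bar top n 2175 h [0.0321 0.0337 0.0346] a [-0.0633  0.0531] b [0.0394 0.0621]
bar centre [0.4358 0.3224 0.0883] yaw 46.31 up [ 0.612 -0.585  0.533]
bar axis [-0.691 -0.723  0.   ] -133.7
```

Emit:
step_arm:
  increments:
    - [[-0.3,0.2,-4],0]
    - [[-0.3,0.2,-8],0]
    - [[-0.3,0.2,-12],0]
    - [[-0.3,0.2,-16],0]
    - [[-0.3,0.2,-17.5],0]
    - [[-0.3,0.2,-17.5],0]

```text
t: 4.1
position: [0.4503, 0.3365, 0.1156]
eef_rot: [-0.276, 0.279, -0.65, 0.651]
wrist_force: [-0.3, -0.2, 1.0]
grip_width: 0.472
```

```bash
python3 look.py d wrist side
```

```text
wrist [[332.2, 0.0, 318.6], [0.0, 332.2, 196.6], [0.0, 0.0, 1.0]] [0]
side [[505.4, 0.0, 314.2], [0.0, 505.4, 197.4], [0.0, 0.0, 1.0]] [0.245 1.087 0.867]
{'t': 4.2, 'qpos': [-0.204, 0.463, -0.693, 1.926, 0.378, 0.886, -1.853], 'joint_vel': [-0.0, -0.014, -0.008, -0.007, -0.001, -0.004, -0.003], 'effort': [0.088, -78.187, -11.135, -35.583, 0.128, -0.052, -0.071], 'position': [0.451, 0.338, 0.118], 'eef_rot': [-0.277, 0.277, -0.65, 0.651], 'wrist_force': [-0.05, 0.004, 0.674], 'moment': [0.039, 0.032, -0.049], 'grip_width': 0.471} -0.0187
```

View pics/d_wrist.png

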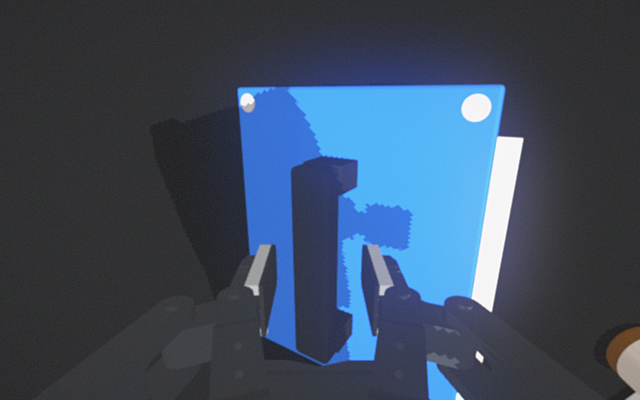

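View pics/d_side.png

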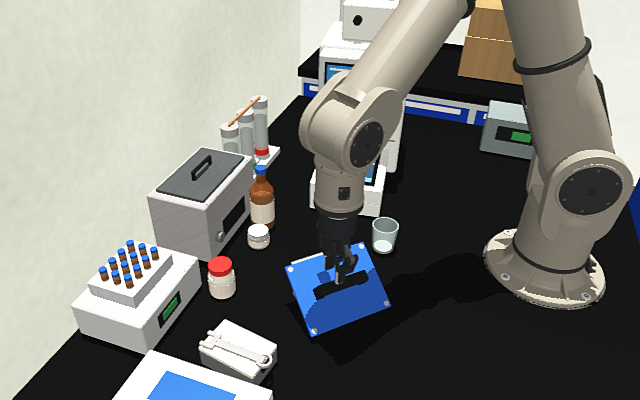

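Emit:
step_arm:
  increments:
    - [[0,0,-1.5],0]
    - [[0,0,-2.8],0]
    - [[0,0,-3.3],0]
    - [[0,0,-3.3],0]

```text
t: 4.6
position: [0.4508, 0.3378, 0.0842]
eef_rot: [-0.277, 0.278, -0.65, 0.651]
wrist_force: [-0.1, -0.5, 0.2]
grip_width: 0.468
```

```bash
python3 look.py e wrist; python3 - <<'E'
from geo import *
f,s=load('e_wrist');print(s['position'],s['wrist_force'])
E
```

```text
wrist [[332.2, 0.0, 318.6], [0.0, 332.2, 196.6], [0.0, 0.0, 1.0]] [0]
{'t': 4.65, 'qpos': [-0.228, 0.507, -0.667, 1.947, 0.42, 0.829, -1.888], 'joint_vel': [0.004, -0.011, -0.005, -0.007, -0.004, 0.002, 0.003], 'effort': [0.004, -83.164, -12.031, -34.224, 0.147, -0.127, -0.105], 'position': [0.451, 0.338, 0.085], 'eef_rot': [-0.277, 0.278, -0.65, 0.65], 'wrist_force': [-0.858, 0.472, 0.625], 'moment': [-0.006, 0.0, 0.02], 'grip_width': 0.472} -0.0187
[0.45075309 0.3377515  0.08423453] [-0.14186854 -0.51948506  0.16035515]
```

View pics/e_wrist.png

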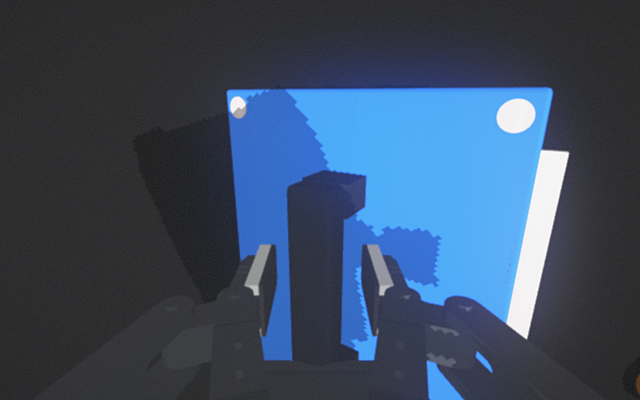

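Emit:
step_arm:
  increments:
    - [[0,0,-0.4],0]
    - [[0,0,-0.7],0]
    - [[0,0,-0.7],0]

```text
t: 4.95
position: [0.4508, 0.3379, 0.0775]
eef_rot: [-0.277, 0.278, -0.65, 0.651]
wrist_force: [0.0, -0.1, 0.5]
grip_width: 0.472
```

Emit:
step_arm:
  increments:
    - [[0,0,0],0]
    - [[0,0,0],0]
    - [[0,0,0],0]
    - [[0,0,0],0]
    - [[0,0,0],0]
  gripper: 0
  force: 30

```text
t: 5.45
position: [0.4499, 0.339, 0.0778]
eef_rot: [0.277, -0.278, 0.651, -0.65]
wrist_force: [-6.2, 3.0, 4.3]
grip_width: 0.301
```

```bash
python3 look.py f wrist
```

```text
wrist [[332.2, 0.0, 318.6], [0.0, 332.2, 196.6], [0.0, 0.0, 1.0]] [0]
{'t': 5.5, 'qpos': [-0.234, 0.516, -0.663, 1.952, 0.428, 0.817, -1.896], 'joint_vel': [0.001, -0.002, 0.0, 0.0, -0.001, -0.001, -0.0], 'effort': [3.454, -83.808, -8.399, -34.904, 1.75, 0.1, -0.038], 'position': [0.45, 0.339, 0.078], 'eef_rot': [0.277, -0.278, 0.65, -0.65], 'wrist_force': [-6.035, 3.369, 4.115], 'moment': [0.759, 1.442, 0.075], 'grip_width': 0.302} -0.0187
```

View pics/f_wrist.png

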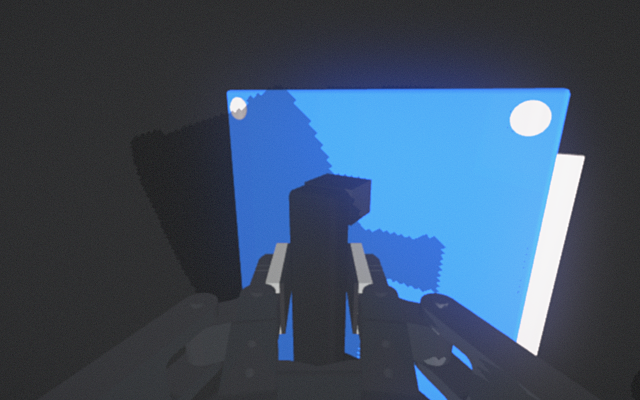

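```bash
python3 m3.py f_wrist;python3 m3.py e_wrist
```

```text
plate n [-0.384  0.368  0.847] tilt 32.11 19964 rms 0.0006
bar top n 10098 h [0.0319 0.0338 0.0376] a [-0.0873 -0.0047] b [-0.0051  0.0666]
bar centre [0.4619 0.3213 0.1006] yaw 46.24 up [ 0.612 -0.586  0.531]
bar axis [-0.751 -0.657 -0.064] -138.83
plate n [-0.384  0.367  0.847] tilt 32.1 20771 rms 0.0006
bar top n 9306 h [0.0318 0.0338 0.0349] a [-0.0878 -0.0004] b [-0.0053  0.0638]
bar centre [0.46   0.3198 0.1003] yaw 46.3 up [ 0.612 -0.585  0.531]
bar axis [-0.746 -0.664 -0.054] -138.31
```

Emit:
step_arm:
  increments:
    - [[0,0,1],0]
    - [[0,0,2],0]
    - [[0,0,3.5],0]
    - [[0,0,5],0]
    - [[0,0,7],0]
    - [[0,0,9],0]
    - [[0,0,10],0]
    - [[0,0,10],0]
    - [[0,0,10],0]

```text
t: 6.4
position: [0.4499, 0.3386, 0.1776]
eef_rot: [0.277, -0.278, 0.65, -0.65]
wrist_force: [-0.1, 0.3, -3.5]
grip_width: 0.297
```

```bash
python3 look.py g wrist side; python3 m3.py g_wrist
```

```text
wrist [[332.2, 0.0, 318.6], [0.0, 332.2, 196.6], [0.0, 0.0, 1.0]] [0]
side [[505.4, 0.0, 314.2], [0.0, 505.4, 197.4], [0.0, 0.0, 1.0]] [0.245 1.087 0.867]
{'t': 6.5, 'qpos': [-0.166, 0.39, -0.732, 1.878, 0.307, 0.991, -1.795], 'joint_vel': [-0.002, 0.004, -0.0, 0.0, -0.002, 0.003, 0.0], 'effort': [0.136, -79.492, -11.629, -43.133, 0.041, 0.106, 0.001], 'position': [0.45, 0.338, 0.177], 'eef_rot': [0.277, -0.279, 0.65, -0.65], 'wrist_force': [0.531, 0.404, -4.045], 'moment': [0.145, 0.023, 0.005], 'grip_width': 0.297} -0.0187
plate n [-0.4    0.36   0.843] tilt 32.55 20135 rms 0.0006
bar top n 10093 h [0.0319 0.0339 0.0381] a [-0.0875 -0.0048] b [-0.0064  0.0664]
bar centre [0.4626 0.3212 0.2005] yaw 47.99 up [ 0.626 -0.564  0.538]
bar axis [-0.764 -0.637 -0.102] -140.16
```

View pics/g_wrist.png

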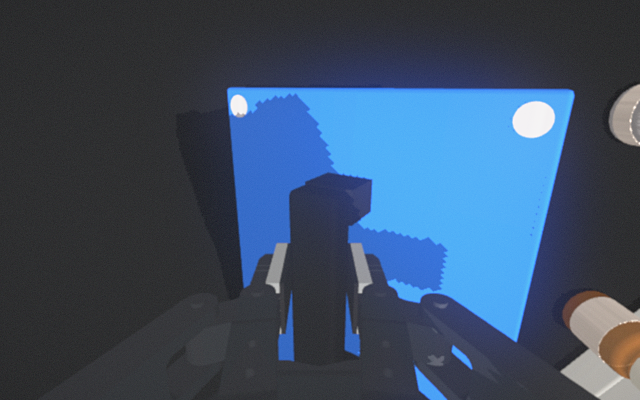

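View pics/g_side.png

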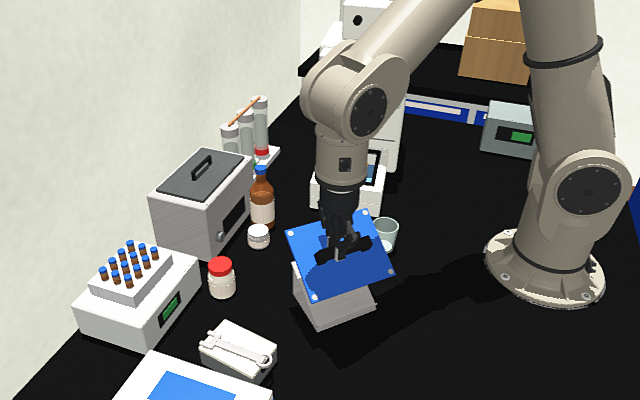

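Emit:
step_arm:
  increments:
    - [[-1.5,1.8,1],0]
    - [[-4,4.5,1],0]
    - [[-7,8,1],0]
    - [[-10,11.5,0],0]
    - [[-12.6,14.4,-2],0]
    - [[-13.6,15.6,-5],0]
    - [[-13.6,15.6,-7],0]
    - [[-13.6,15.6,-9],0]
    - [[-13.6,15.6,-10.2],0]
    - [[-13.6,15.6,-10.2],0]
    - [[-13.6,15.6,-10.2],0]

```text
t: 7.6
position: [0.3136, 0.4947, 0.0752]
eef_rot: [0.277, -0.279, 0.65, -0.65]
wrist_force: [0.2, 0.1, -4.0]
grip_width: 0.298
```

```bash
python3 look.py h side wrist; python3 m3.py h_wrist
```

```text
side [[505.4, 0.0, 314.2], [0.0, 505.4, 197.4], [0.0, 0.0, 1.0]] [0.245 1.087 0.867]
wrist [[332.2, 0.0, 318.6], [0.0, 332.2, 196.6], [0.0, 0.0, 1.0]] [0]
{'t': 7.7, 'qpos': [-0.573, 0.562, -0.7, 1.9, 0.472, 0.85, -2.281], 'joint_vel': [0.001, -0.006, -0.001, -0.001, 0.001, -0.001, -0.001], 'effort': [-0.217, -89.749, -15.034, -35.448, -0.01, 0.123, 0.002], 'position': [0.314, 0.495, 0.076], 'eef_rot': [0.277, -0.278, 0.651, -0.65], 'wrist_force': [0.55, 0.802, -3.832], 'moment': [0.106, -0.046, 0.023], 'grip_width': 0.298} -0.0187
plate n [-0.4    0.36   0.843] tilt 32.53 20028 rms 0.0006
bar top n 10098 h [0.0318 0.0339 0.038 ] a [-0.0878 -0.0051] b [-0.0063  0.0665]
bar centre [0.3265 0.4774 0.0987] yaw 48.02 up [ 0.627 -0.564  0.538]
bar axis [-0.764 -0.637 -0.102] -140.16
```

View pics/h_side.png

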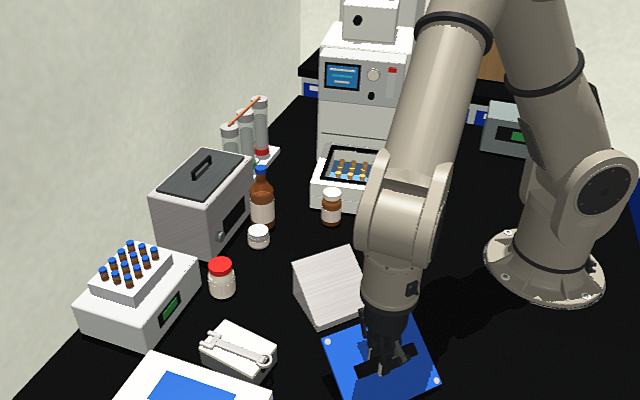

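Emit:
step_arm:
  increments:
    - [[0,0,-0.6],0]
    - [[0,0,-1.0],0]
    - [[0,0,-1.3],0]
    - [[0,0,-1.5],0]
    - [[0,0,-1.7],0]
    - [[0,0,-1.7],0]
  force: 20
  gripper: 0

```text
t: 8.3
position: [0.3169, 0.4937, 0.0607]
eef_rot: [-0.278, 0.276, -0.65, 0.651]
wrist_force: [6.4, -19.4, 37.6]
grip_width: 0.298
```

Emit:
step_arm:
  increments:
    - [[0,0,0.2],0]
    - [[0,0,0.2],0]
    - [[0,0,0.2],0]
  gripper: 31

```text
t: 8.6
position: [0.3167, 0.4938, 0.0625]
eef_rot: [-0.278, 0.276, -0.65, 0.651]
wrist_force: [-0.9, -0.3, -3.6]
grip_width: 0.315
```

```bash
python3 look.py i wrist; python3 m3.py i_wrist
```

```text
wrist [[332.2, 0.0, 318.6], [0.0, 332.2, 196.6], [0.0, 0.0, 1.0]] [0]
{'t': 8.65, 'qpos': [-0.583, 0.579, -0.685, 1.907, 0.492, 0.83, -2.296], 'joint_vel': [-0.002, 0.003, -0.001, 0.0, -0.0, 0.0, -0.002], 'effort': [0.166, -92.47, -15.168, -34.771, -0.015, 0.154, 0.0], 'position': [0.317, 0.494, 0.062], 'eef_rot': [-0.278, 0.277, -0.65, 0.651], 'wrist_force': [-0.468, -0.001, -3.202], 'moment': [0.099, -0.064, -0.062], 'grip_width': 0.308} -0.0187
plate n [-0.362  0.331  0.871] tilt 29.37 19914 rms 0.0006
bar top n 10080 h [0.0319 0.0339 0.0355] a [-0.0873 -0.0057] b [-0.0102  0.0545]
bar centre [0.3259 0.4794 0.0827] yaw 47.63 up [ 0.644 -0.587  0.49 ]
bar axis [-0.735 -0.676 -0.053] -137.4
```

View pics/i_wrist.png

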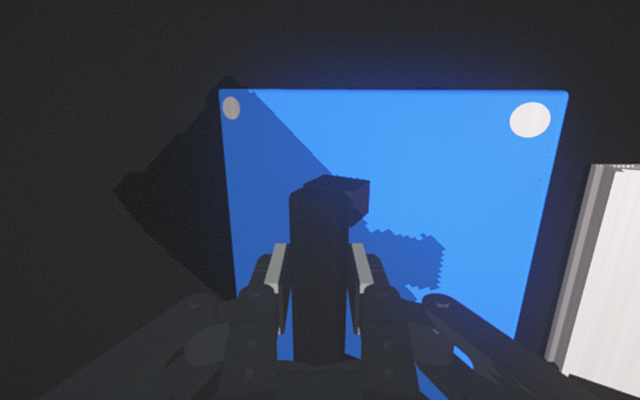

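Emit:
step_arm:
  increments:
    - [[0,0,-0.2],0]
    - [[0,0,-0.3],0]
    - [[0,0,-0.3],0]
    - [[0,0,-0.4],0]
    - [[0,0,-0.4],0]
  gripper: 33

```text
t: 9.15
position: [0.3165, 0.4938, 0.0584]
eef_rot: [-0.278, 0.277, -0.65, 0.651]
wrist_force: [-0.2, -0.0, -0.4]
grip_width: 0.335
```

```bash
python3 look.py j wrist; python3 m3.py j_wrist
```

```text
wrist [[332.2, 0.0, 318.6], [0.0, 332.2, 196.6], [0.0, 0.0, 1.0]] [0]
{'t': 9.2, 'qpos': [-0.586, 0.585, -0.681, 1.909, 0.497, 0.823, -2.3], 'joint_vel': [0.002, -0.001, -0.001, 0.0, 0.0, 0.003, 0.002], 'effort': [-0.036, -90.294, -14.69, -33.358, 0.041, -0.016, -0.015], 'position': [0.317, 0.494, 0.058], 'eef_rot': [-0.278, 0.277, -0.65, 0.651], 'wrist_force': [0.333, 0.086, 0.405], 'moment': [0.026, -0.001, 0.051], 'grip_width': 0.331} -0.0187
plate n [0.001 0.    1.   ] tilt 0.07 8212 rms 0.0006
bar top n 9087 h [0.0329 0.0339 0.0347] a [-0.0147  0.0556] b [-0.0214  0.0644]
bar centre [0.3116 0.4834 0.0493] yaw -72.74 up [-0.955 -0.297  0.001]
bar axis [-0.605 -0.796  0.001] -127.25
```

View pics/j_wrist.png

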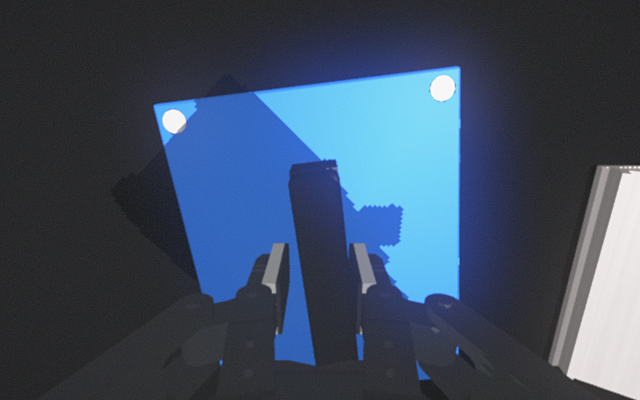

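Emit:
step_arm:
  increments:
    - [[0,0,1],0]
    - [[0,0,4],0]
    - [[0,0,8],0]
    - [[0,0,12],0]
    - [[0,0,16],0]
    - [[0,0,20],0]
    - [[0,0,22],0]
    - [[0,0,22],0]
    - [[0,0,22],0]
  gripper: 50

```text
t: 10.1
position: [0.3164, 0.4937, 0.2789]
eef_rot: [-0.278, 0.276, -0.65, 0.651]
wrist_force: [0.5, -0.0, -0.6]
grip_width: 0.498
```

```bash
python3 look.py k wrist top; python3 m3.py k_wrist
```

```text
wrist [[332.2, 0.0, 318.6], [0.0, 332.2, 196.6], [0.0, 0.0, 1.0]] [0]
top [[509.8, 0.0, 313.5], [0.0, 509.8, 193.6], [0.0, 0.0, 1.0]] [0.353 0.138 1.473]
{'t': 10.2, 'qpos': [-0.464, 0.342, -0.81, 1.717, 0.266, 1.198, -2.109], 'joint_vel': [-0.003, 0.009, 0.002, 0.002, -0.001, 0.0, -0.0], 'effort': [0.04, -75.742, -11.555, -47.294, 0.007, 0.027, 0.012], 'position': [0.316, 0.493, 0.278], 'eef_rot': [-0.277, 0.277, -0.65, 0.652], 'wrist_force': [0.185, -0.784, -0.156], 'moment': [0.004, 0.015, 0.039], 'grip_width': 0.497} -0.0187
plate n [ 0.001 -0.001  1.   ] tilt 0.1 7804 rms 0.0008
bar top n 2121 h [0.0327 0.034  0.0349] a [-0.0742  0.0397] b [-0.0537 -0.0133]
bar centre [0.3069 0.4773 0.0492] yaw -140.4 up [-0.637  0.771  0.002]
bar axis [-0.603 -0.798 -0.   ] -127.06
```

View pics/k_wrist.png

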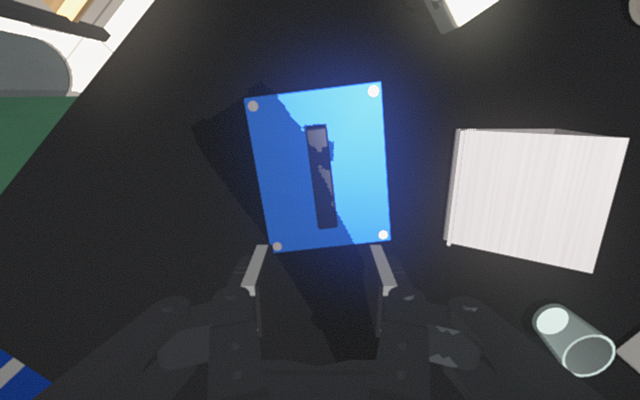

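View pics/k_top.png

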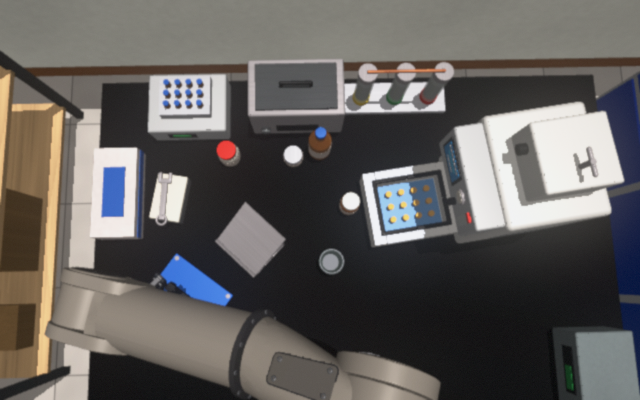

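```bash
cat > m4.py <<'E'
from geo import *
import sys
f,s=load(sys.argv[1]);P=cloud(f);g=f['frame'].astype(int);zt=float(sys.argv[2]);rm=float(sys.argv[3])
u0,u1,v0,v1=map(int,sys.argv[4:8])
z=P[...,2];W=np.zeros((400,640),bool);W[v0:v1,u0:u1]=1
A=P[W&(f['z_map']>0)&(abs(z-zt)<.005)]
rc=cv2.minAreaRect((A[:,:2]*1000).astype(np.float32));print('bar',rc,len(A),'z',np.median(A[:,2]))
m=(W&(g[...,2]>120)&(g[...,2]-g[...,0]>70))
v,u=np.nonzero(m);q=ray(f,u,v,rm)[:,:2]*1000;rc=cv2.minAreaRect(q.astype(np.float32));print('plate',rc)
E
python3 m4.py k_wrist .056 .022 235 400 70 255
```

```text
bar ((306.6512451171875, 476.6744689941406), (119.20604705810547, 23.913124084472656), 52.96070098876953) 2121 z 0.05615765978383502
plate ((311.69256591796875, 472.2745666503906), (201.3424835205078, 172.10415649414062), 52.936012268066406)
```

```bash
python3 - <<'E'
from geo import *
f,s=load('k_wrist');R=q2R(s['eef_rot']);print(np.degrees(np.arctan2(R[1,0],R[0,0])),s['position'],R[:,1])
E
```

```text
-133.85545217224316 [0.3164317  0.49371021 0.27890793] [ 0.00297483 -0.00100689 -0.99999507]
```

Emit:
step_arm:
  increments:
    - [[0.2,-0.1,-3],5]
    - [[0.2,-0.1,-7],6.8]
    - [[0.2,-0.1,-11],6.8]
    - [[0.2,-0.1,-15],6.8]
    - [[0.2,-0.1,-19],6.8]
    - [[0.2,-0.1,-21],6.8]
    - [[0.2,-0.1,-21],6.8]

```text
t: 10.9
position: [0.3168, 0.4903, 0.064]
eef_rot: [-0.314, 0.317, -0.631, 0.635]
wrist_force: [-0.3, 0.3, 0.3]
grip_width: 0.502
```

```bash
python3 look.py l wrist;  python3 - <<'E'
from geo import *
f,s=load('l_wrist');R=q2R(s['eef_rot']);print(np.degrees(np.arctan2(R[1,0],R[0,0])),s['position'],R[:,1])
E
```

```text
wrist [[332.2, 0.0, 318.6], [0.0, 332.2, 196.6], [0.0, 0.0, 1.0]] [0]
{'t': 10.95, 'qpos': [-0.56, 0.581, -0.712, 1.904, 0.501, 0.847, -2.18], 'joint_vel': [0.01, -0.041, -0.022, -0.033, -0.011, 0.014, 0.012], 'effort': [-0.347, -85.16, -13.881, -31.611, 0.445, -0.43, -0.356], 'position': [0.317, 0.491, 0.066], 'eef_rot': [-0.314, 0.316, -0.631, 0.634], 'wrist_force': [0.197, 0.841, 1.385], 'moment': [0.029, 0.037, 0.074], 'grip_width': 0.498} -0.0187
-127.00510244084145 [0.31677667 0.49028357 0.06401617] [-0.00218209 -0.00715387 -0.99997203]
```

View pics/l_wrist.png

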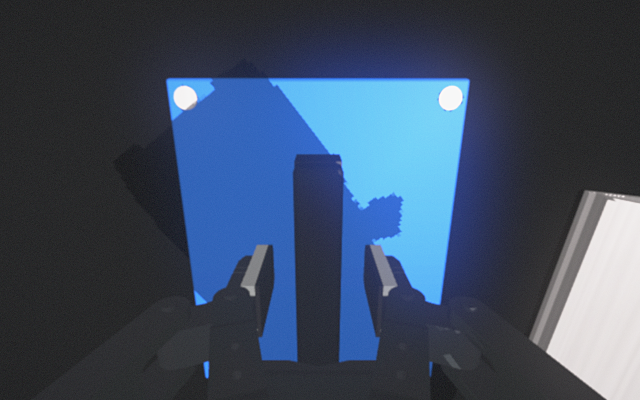

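Emit:
step_arm:
  increments:
    - [[0,0,-1.5],0]
    - [[0,0,-2.8],0]
    - [[0,0,-3.5],0]
    - [[0,0,-3.5],0]
    - [[0,0,-3.5],0]

```text
t: 11.45
position: [0.3173, 0.4917, 0.0314]
eef_rot: [-0.315, 0.316, -0.631, 0.634]
wrist_force: [-0.1, 0.4, 0.3]
grip_width: 0.502
```

Emit:
step_arm:
  increments:
    - [[0,0,0],0]
    - [[0,0,0],0]
    - [[0,0,0],0]
    - [[0,0,0],0]
    - [[0,0,0],0]
  gripper: 0
  force: 60

```text
t: 11.95
position: [0.3176, 0.492, 0.0323]
eef_rot: [-0.315, 0.316, -0.632, 0.634]
wrist_force: [-1.2, -1.7, 6.1]
grip_width: 0.267
```

Emit:
step_arm:
  increments:
    - [[0,0,1],0]
    - [[0,0,3],0]
    - [[0,0,6],0]
    - [[0,0,9],0]
    - [[0,0,12],0]
    - [[0,0,15],0]
    - [[0,0,17],0]
    - [[0,0,17],0]
    - [[0,0,17],0]

```text
t: 12.85
position: [0.3176, 0.4917, 0.2022]
eef_rot: [-0.315, 0.316, -0.631, 0.634]
wrist_force: [-0.1, -0.1, -4.5]
grip_width: 0.265
```

```bash
python3 look.py m wrist; python3 m3.py m_wrist |head -1
```

```text
wrist [[332.2, 0.0, 318.6], [0.0, 332.2, 196.6], [0.0, 0.0, 1.0]] [0]
{'t': 12.9, 'qpos': [-0.473, 0.421, -0.808, 1.801, 0.345, 1.071, -2.053], 'joint_vel': [-0.004, 0.016, 0.004, 0.005, -0.001, 0.001, 0.0], 'effort': [0.052, -83.309, -14.572, -45.52, -0.065, 0.113, 0.037], 'position': [0.317, 0.491, 0.201], 'eef_rot': [-0.315, 0.316, -0.631, 0.634], 'wrist_force': [-0.36, -0.547, -4.58], 'moment': [0.114, -0.014, 0.003], 'grip_width': 0.27} -0.0187
plate n [-0.002 -0.003  1.   ] tilt 0.21 18978 rms 0.0006
```

View pics/m_wrist.png

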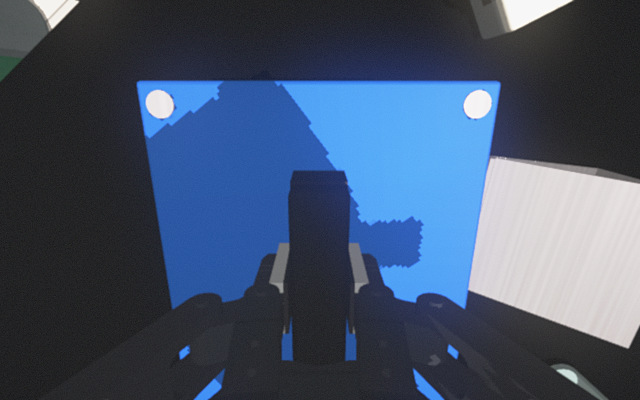

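Emit:
step_arm:
  increments:
    - [[1,-2,0.5],2]
    - [[3,-5.5,0.5],6]
    - [[5,-9.5,0.5],10]
    - [[7,-14,0.5],15]
    - [[9,-18.5,0.5],20]
    - [[11,-23,0.5],25]
    - [[13,-27.5,0.5],30]
    - [[15,-32,0.5],35]
    - [[17,-36,0.5],40]
    - [[19,-39.5,0.5],44]
    - [[20.3,-42,0.5],45]
    - [[20.3,-42.6,0.5],45]

```text
t: 14.1
position: [0.5211, 0.0616, 0.2048]
eef_rot: [-0.532, 0.533, -0.464, 0.466]
wrist_force: [-0.2, 0.6, -3.9]
grip_width: 0.273
```

```bash
python3 look.py n side wrist;  python3 - <<'E'
from geo import *
f,s=load('n_wrist');R=q2R(s['eef_rot']);print(np.degrees(np.arctan2(R[1,0],R[0,0])),s['position'],R[:,1])
E
```

```text
side [[505.4, 0.0, 314.2], [0.0, 505.4, 197.4], [0.0, 0.0, 1.0]] [0.245 1.087 0.867]
wrist [[332.2, 0.0, 318.6], [0.0, 332.2, 196.6], [0.0, 0.0, 1.0]] [0]
{'t': 14.2, 'qpos': [0.466, 0.309, -0.841, 1.931, 0.273, 1.018, -0.36], 'joint_vel': [-0.033, -0.014, -0.028, 0.004, -0.007, -0.001, -0.02], 'effort': [2.768, -66.086, -8.489, -44.86, 0.372, 0.041, 0.658], 'position': [0.52, 0.064, 0.205], 'eef_rot': [-0.532, 0.534, -0.463, 0.466], 'wrist_force': [0.248, 1.116, -2.226], 'moment': [0.072, 0.031, 0.012], 'grip_width': 0.272} -0.0187
-82.22106528042507 [0.52025453 0.06254655 0.20491591] [ 7.52820868e-04 -3.62989639e-03 -9.99993129e-01]
```

View pics/n_side.png

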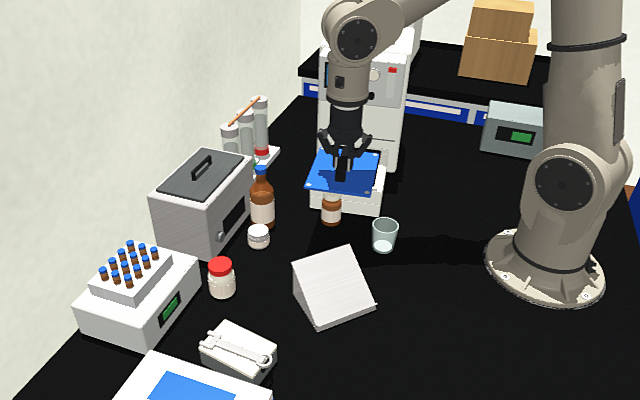

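View pics/n_wrist.png

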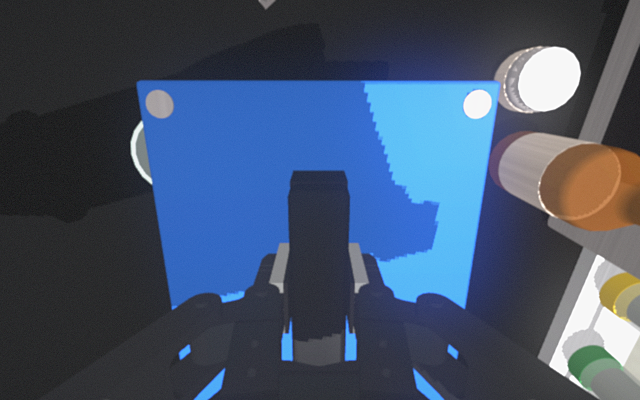

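Emit:
step_arm:
  increments:
    - [[0.3,-1.5,0],0]
    - [[0.6,-4,0],0]
    - [[0.9,-6.5,0],0]
    - [[1.3,-9,0],0]
    - [[1.6,-11.5,0],0]
    - [[2,-14,0],0]
    - [[2.1,-15,0],0]
    - [[2.1,-15,0],0]

```text
t: 15.0
position: [0.5405, -0.0862, 0.2047]
eef_rot: [-0.532, 0.534, -0.464, 0.466]
wrist_force: [0.2, 0.4, -4.3]
grip_width: 0.265
```

```bash
python3 look.py o side top
```

```text
side [[505.4, 0.0, 314.2], [0.0, 505.4, 197.4], [0.0, 0.0, 1.0]] [0.245 1.087 0.867]
top [[509.8, 0.0, 313.5], [0.0, 509.8, 193.6], [0.0, 0.0, 1.0]] [0.353 0.138 1.473]
{'t': 15.1, 'qpos': [0.68, 0.336, -0.776, 1.885, 0.276, 1.029, -0.074], 'joint_vel': [-0.008, -0.004, -0.006, -0.001, 0.001, 0.001, -0.0], 'effort': [1.831, -71.77, -9.134, -44.608, 0.286, 0.048, 0.097], 'position': [0.541, -0.084, 0.205], 'eef_rot': [-0.533, 0.534, -0.463, 0.465], 'wrist_force': [-0.119, 0.088, -3.608], 'moment': [0.131, -0.049, -0.008], 'grip_width': 0.265} -0.0187
```

View pics/o_side.png

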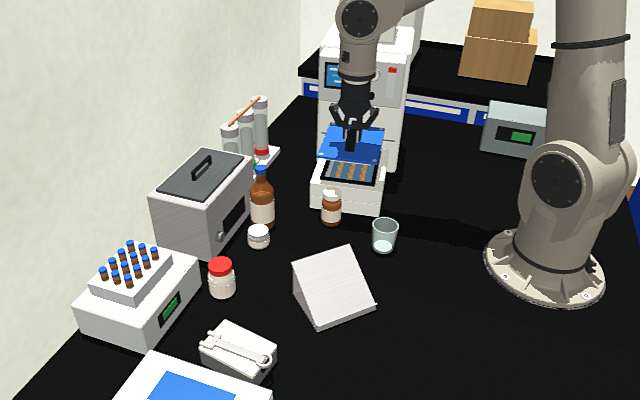

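View pics/o_top.png

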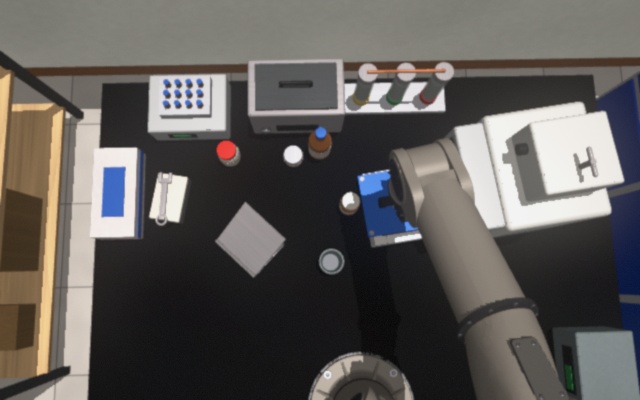

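```bash
python3 - <<'E'
from geo import *
c=np.array([.5515,-.1505]);a=np.radians(-82.0);ex=np.array([np.cos(a),np.sin(a)]);ey=np.array([-np.sin(a),np.cos(a)])
base,_=load('a_top'),0
sh=np.array([.008,-.048,-.092])
for cam in ['top','side']:
    f,s=load('o_'+cam);P=cloud(f);f0,_=load('a_'+cam);P0=cloud(f0)
    diff=(abs(f['z_map']-f0['z_map'])>.03)&(f['z_map']>0)
    Q=P+sh;X=(Q[...,:2]-c)@ex;Y=(Q[...,:2]-c)@ey;Z=Q[...,2]
    m=diff&(Z>.2)
    for y0 in np.arange(-.2,.12,.03):
        k=m&(Y>=y0)&(Y<y0+.03)
        for z0 in np.arange(.2,.8,.08):
            kk=k&(Z>=z0)&(Z<z0+.08)
            if kk.sum()>15: print(cam,'Y',y0.round(2),'Z',z0.round(2),'X',np.percentile(X[kk],[2,98]).round(3),'n',kk.sum())
E
```

```text
top Y -0.2 Z 0.52 X [-0.059  0.037] n 300
top Y -0.2 Z 0.6 X [-0.048  0.034] n 1169
top Y -0.17 Z 0.52 X [-0.061  0.035] n 754
top Y -0.17 Z 0.6 X [-0.037  0.022] n 589
top Y -0.14 Z 0.52 X [-0.062  0.031] n 1222
top Y -0.11 Z 0.44 X [-0.067 -0.063] n 116
top Y -0.11 Z 0.52 X [-0.063  0.029] n 1079
top Y -0.08 Z 0.2 X [-0.031 -0.02 ] n 32
top Y -0.08 Z 0.36 X [-0.068  0.356] n 16
top Y -0.08 Z 0.44 X [-0.069 -0.023] n 181
top Y -0.08 Z 0.52 X [-0.067  0.035] n 1034
top Y -0.05 Z 0.2 X [-0.047 -0.023] n 28
top Y -0.05 Z 0.28 X [-0.061  0.156] n 42
top Y -0.05 Z 0.36 X [-0.076  0.352] n 30
top Y -0.05 Z 0.44 X [-0.076 -0.047] n 215
top Y -0.05 Z 0.52 X [-0.069  0.034] n 1017
top Y -0.02 Z 0.28 X [-0.066  0.166] n 84
top Y -0.02 Z 0.36 X [-0.078  0.342] n 36
top Y -0.02 Z 0.44 X [-0.078  0.029] n 871
top Y -0.02 Z 0.52 X [-0.069  0.032] n 248
top Y 0.01 Z 0.28 X [-0.069  0.209] n 32
top Y 0.01 Z 0.36 X [-0.079  0.323] n 24
top Y 0.01 Z 0.44 X [-0.079  0.029] n 1007
top Y 0.04 Z 0.44 X [-0.076  0.028] n 287
side Y -0.17 Z 0.44 X [-0.048 -0.024] n 40
side Y -0.14 Z 0.44 X [-0.061 -0.027] n 148
side Y -0.11 Z 0.44 X [-0.069 -0.038] n 283
side Y -0.08 Z 0.2 X [-0.032 -0.01 ] n 56
side Y -0.08 Z 0.36 X [-0.071 -0.024] n 88
side Y -0.08 Z 0.44 X [-0.072 -0.062] n 358
side Y -0.05 Z 0.2 X [-0.051 -0.016] n 273
side Y -0.05 Z 0.28 X [-0.063 -0.021] n 382
side Y -0.05 Z 0.36 X [-0.077 -0.027] n 436
side Y -0.05 Z 0.44 X [-0.077 -0.066] n 344
side Y -0.02 Z 0.2 X [-0.057 -0.025] n 307
side Y -0.02 Z 0.28 X [-0.067 -0.046] n 377
side Y -0.02 Z 0.36 X [-0.079 -0.059] n 431
side Y -0.02 Z 0.44 X [-0.08  -0.071] n 335
side Y 0.01 Z 0.2 X [-0.053 -0.02 ] n 230
side Y 0.01 Z 0.28 X [-0.067 -0.032] n 296
side Y 0.01 Z 0.36 X [-0.08  -0.035] n 363
side Y 0.01 Z 0.44 X [-0.082 -0.071] n 314
side Y 0.04 Z 0.2 X [-0.032 -0.008] n 64
side Y 0.04 Z 0.36 X [-0.078 -0.023] n 26
side Y 0.04 Z 0.44 X [-0.077 -0.002] n 60
```

Emit:
step_arm:
  increments:
    - [[0.2,-1.5,0],0]
    - [[0.5,-3,0],0]
    - [[0.8,-4.2,0],0]
    - [[0.8,-4.75,0],0]
    - [[0.8,-4.75,-1],0]
    - [[0.8,-4.75,-2.5],0]
    - [[0.8,-4.75,-4],0]
    - [[0.8,-4.75,-5.5],0]
    - [[0.8,-4.75,-6.5],0]
    - [[0.8,-4.75,-6.5],0]
    - [[0.8,-4.75,-6.5],0]

```text
t: 16.2
position: [0.5487, -0.1314, 0.14]
eef_rot: [-0.533, 0.534, -0.463, 0.465]
wrist_force: [0.2, -0.3, -4.0]
grip_width: 0.266
```

```bash
python3 look.py p side wrist;  python3 - <<'E'
from geo import *
f,s=load('p_wrist');R=q2R(s['eef_rot']);print(np.degrees(np.arctan2(R[1,0],R[0,0])),s['position'],R[:,1])
p=np.array(s['position'])[:2]+.0188*R[:2,0];print('bar est',p,'err',p-[.5515,-.1505])
f,_=load('p_side');cv2.imwrite('pics/zp.png',cv2.resize(f['frame'][100:220,290:410,::-1],None,fx=5,fy=5,interpolation=cv2.INTER_CUBIC))
E
```

```text
side [[505.4, 0.0, 314.2], [0.0, 505.4, 197.4], [0.0, 0.0, 1.0]] [0.245 1.087 0.867]
wrist [[332.2, 0.0, 318.6], [0.0, 332.2, 196.6], [0.0, 0.0, 1.0]] [0]
{'t': 16.3, 'qpos': [0.695, 0.437, -0.718, 1.908, 0.359, 0.926, -0.057], 'joint_vel': [0.003, -0.005, 0.0, -0.0, 0.0, -0.0, 0.0], 'effort': [-0.151, -80.581, -12.224, -39.94, 0.097, 0.006, -0.006], 'position': [0.549, -0.132, 0.141], 'eef_rot': [-0.533, 0.534, -0.463, 0.465], 'wrist_force': [0.333, 0.213, -4.149], 'moment': [0.053, 0.025, 0.05], 'grip_width': 0.268} -0.0187
-82.04854131071744 [ 0.54889152 -0.13157299  0.14038501] [ 0.00122169 -0.00275413 -0.99999546]
bar est [ 0.55149219 -0.15019216] err [-7.81027113e-06  3.07840258e-04]
```

View pics/zp.png

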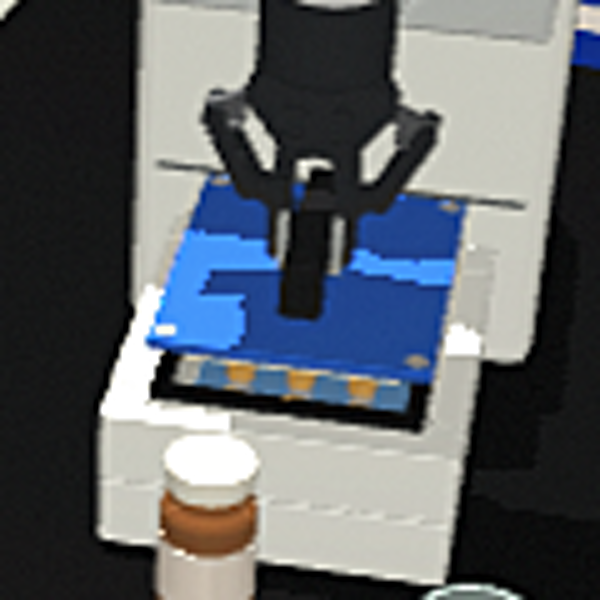

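View pics/p_wrist.png

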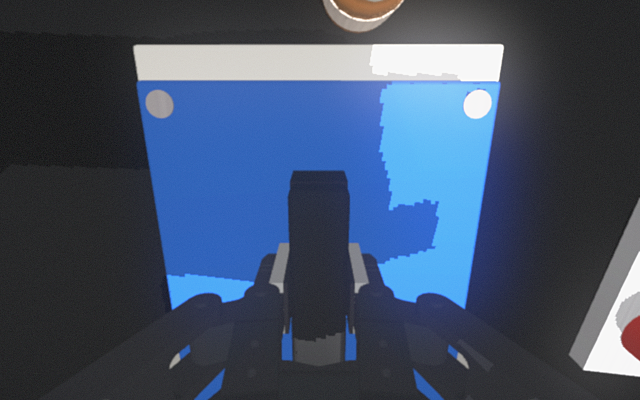

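```bash
python3 - <<'E'
from geo import *
f,s=load('p_wrist')
a=ray(f,[318.5],[81.5],.131)[0];b=ray(f,[318.5],[44],.089)[0];print(a,b,np.linalg.norm((a-b)[:2]))
print(ray(f,[137,500],[82,82],.131),ray(f,[134,503.],[44,44],.089))
E
```

```text
[ 0.53740532 -0.05243581  0.131     ] [ 0.53470216 -0.03253131  0.089     ] 0.020087206147393934
[[ 0.45964293 -0.06347629  0.131     ]
 [ 0.61536596 -0.04178109  0.131     ]] [[ 0.43699319 -0.04616143  0.089     ]
 [ 0.63258645 -0.01887674  0.089     ]]
```

Emit:
step_arm:
  increments:
    - [[0,0,-0.8],0]
    - [[0,0,-1.5],0]
    - [[0,0,-2.0],0]
    - [[0,0,-2.4],0]
    - [[0,0,-2.4],0]

```text
t: 16.8
position: [0.5486, -0.1316, 0.1159]
eef_rot: [-0.533, 0.534, -0.463, 0.465]
wrist_force: [-1.0, 0.2, -4.3]
grip_width: 0.265
```

Emit:
step_arm:
  increments:
    - [[0,0,-0.1],0]
    - [[0,0,-0.1],0]

```text
t: 17.0
position: [0.5486, -0.1316, 0.1149]
eef_rot: [-0.533, 0.534, -0.463, 0.465]
wrist_force: [0.2, -0.0, -4.0]
grip_width: 0.269
```

Emit:
step_arm:
  increments:
    - [[0,0,-0.1],0]
    - [[0,0,-0.1],0]

```text
t: 17.2
position: [0.5487, -0.1317, 0.1139]
eef_rot: [-0.533, 0.534, -0.463, 0.465]
wrist_force: [-0.6, -0.8, -3.4]
grip_width: 0.267
```

Emit:
step_arm:
  increments:
    - [[0,0,-0.05],0]
    - [[0,0,-0.1],0]

```text
t: 17.4
position: [0.5488, -0.1316, 0.1132]
eef_rot: [-0.533, 0.534, -0.463, 0.465]
wrist_force: [-5.8, 1.1, 9.6]
grip_width: 0.271
```

Emit:
step_arm:
  increments:
    - [[0,0,0],0]
    - [[0,0,0],0]
    - [[0,0,0],0]
    - [[0,0,0.2],0]
    - [[0,0,0.2],0]
  gripper: 45

```text
t: 17.9
position: [0.549, -0.1316, 0.1155]
eef_rot: [-0.533, 0.534, -0.463, 0.465]
wrist_force: [0.0, -0.5, 0.8]
grip_width: 0.45
```

```bash
python3 look.py q side wrist; python3 m3.py q_wrist|head -1
```

```text
side [[505.4, 0.0, 314.2], [0.0, 505.4, 197.4], [0.0, 0.0, 1.0]] [0.245 1.087 0.867]
wrist [[332.2, 0.0, 318.6], [0.0, 332.2, 196.6], [0.0, 0.0, 1.0]] [0]
{'t': 18.0, 'qpos': [0.678, 0.469, -0.7, 1.927, 0.391, 0.882, -0.083], 'joint_vel': [0.001, 0.003, -0.0, 0.001, -0.002, 0.001, 0.001], 'effort': [-0.005, -81.766, -12.368, -37.173, 0.015, 0.013, 0.013], 'position': [0.549, -0.132, 0.115], 'eef_rot': [-0.533, 0.534, -0.463, 0.465], 'wrist_force': [-0.187, -0.372, -0.005], 'moment': [0.088, 0.035, -0.009], 'grip_width': 0.446} -0.0187
plate n [ 0.001 -0.001  1.   ] tilt 0.08 4194 rms 0.0006
```

View pics/q_wrist.png

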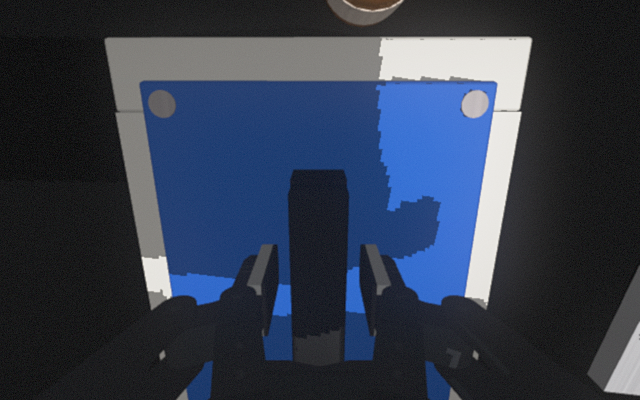

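```bash
cat > m5.py <<'E'
from geo import *
import sys
# plate plane in sampler coords from any view; report height at 4 corners
f,s=load(sys.argv[1]);P=cloud(f);g=f['frame'].astype(int)
c=np.array([.5515,-.1505]);a=np.radians(-82.0);ex=np.array([np.cos(a),np.sin(a)]);ey=np.array([-np.sin(a),np.cos(a)])
X=(P[...,:2]-c)@ex;Y=(P[...,:2]-c)@ey;Z=P[...,2]
m=(f['z_map']>0)&(abs(X)<.098)&(abs(Y)<.078)&(abs(Y)>.02)&(abs(Z-.1)<.014)&(g[...,2]-g[...,0]>40)
A=np.c_[X[m],Y[m],np.ones(m.sum())];z=Z[m]
for i in range(3):
    k,*_=np.linalg.lstsq(A,z,rcond=None);r=z-A@k;o=abs(r)<[.005,.003,.002][i];A=A[o];z=z[o]
print(sys.argv[1],'n',len(z),'rms',r.std().round(4),'Xrange',A[:,0].min().round(3),A[:,0].max().round(3),'tilt',np.hypot(*k[:2]).round(4))
for n,x,y in [('fl',-.086,.066),('fr',-.086,-.066),('rl',.086,.066),('rr',.086,-.066)]: print(n,(k@[x,y,1]*1000).round(1),end=' ')
print()
m=(f['z_map']>0)&(abs(X)<.09)&(abs(Y)<.035)&(Z>.120)&(Z<.145)&(g.max(-1)<90)
if m.sum(): print('bar z',np.percentile(Z[m],[50,90]).round(4),m.sum())
m=(g[...,2]-g[...,0]>40)&(abs(X)<.12)&(abs(Y)<.1)&(abs(Z-.1)<.014)
print('plate X',np.percentile(X[m],[.2,99.8]).round(4),'Y',np.percentile(Y[m],[.2,99.8]).round(4))
E
python3 m5.py q_wrist; python3 m5.py q_side
```

```text
q_wrist n 48426 rms 0.0006 Xrange -0.098 0.084 tilt 0.001
fl 103.4 fr 103.3 rl 103.3 rr 103.2 
bar z [0.1371 0.1382] 12645
plate X [-0.0993  0.0808] Y [-0.0793  0.0785]
q_side n 857 rms 0.0014 Xrange -0.098 0.098 tilt 0.0012
fl 102.6 fr 102.6 rl 102.4 rr 102.5 
bar z [0.1358 0.1385] 242
plate X [-0.1045  0.0977] Y [-0.0818  0.0772]
```

Emit:
step_arm:
  increments:
    - [[0,0,2],0]
    - [[0,0,4],0]
    - [[0,0,5],0]
    - [[1.5,2.5,5],0]
    - [[3.5,5,5],0]
    - [[5.2,7,5],0]
    - [[5.6,7.5,5],0]
    - [[5.6,7.5,5],0]

```text
t: 18.8
position: [0.605, -0.0557, 0.1648]
eef_rot: [-0.533, 0.534, -0.463, 0.464]
wrist_force: [-0.7, -0.2, 0.7]
grip_width: 0.45
```

Emit:
step_arm:
  increments:
    - [[0,0,0],0]
    - [[0,0,0],0]
    - [[0,0,0],0]
    - [[0,0,-1.5],0]
    - [[0,0,-3.5],0]
    - [[0,0,-5],0]
    - [[0,0,-5.6],0]
    - [[0,0,-5.6],0]
  gripper: 0

```text
t: 19.6
position: [0.6044, -0.0557, 0.1078]
eef_rot: [-0.533, 0.535, -0.463, 0.464]
wrist_force: [1.1, -1.0, -0.2]
grip_width: -0.004
```

```bash
python3 look.py r side wrist; python3 m5.py r_side
```

```text
side [[505.4, 0.0, 314.2], [0.0, 505.4, 197.4], [0.0, 0.0, 1.0]] [0.245 1.087 0.867]
wrist [[332.2, 0.0, 318.6], [0.0, 332.2, 196.6], [0.0, 0.0, 1.0]] [0]
{'t': 19.7, 'qpos': [0.514, 0.542, -0.695, 1.833, 0.431, 0.921, -0.237], 'joint_vel': [0.002, -0.011, -0.002, -0.004, -0.0, 0.001, 0.001], 'effort': [0.009, -88.554, -14.016, -36.763, 0.077, -0.033, -0.035], 'position': [0.605, -0.056, 0.109], 'eef_rot': [-0.533, 0.534, -0.463, 0.465], 'wrist_force': [0.642, 0.004, -0.96], 'moment': [-0.043, -0.027, 0.002], 'grip_width': 0.0} -0.0187
r_side n 754 rms 0.0014 Xrange -0.098 0.097 tilt 0.0008
fl 102.6 fr 102.5 rl 102.7 rr 102.6 
bar z [0.1358 0.1382] 215
plate X [-0.1052  0.0956] Y [-0.0819  0.0761]
```

View pics/r_wrist.png

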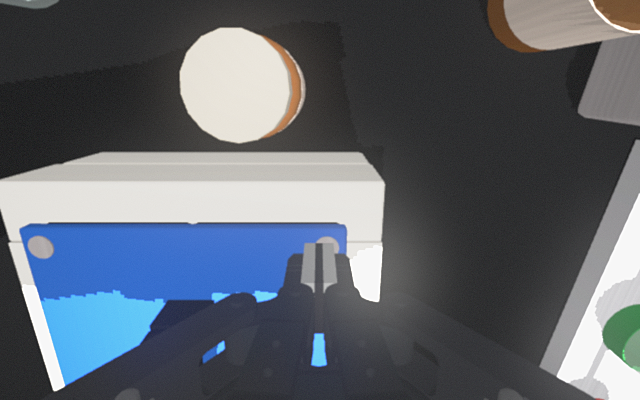

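View pics/r_side.png

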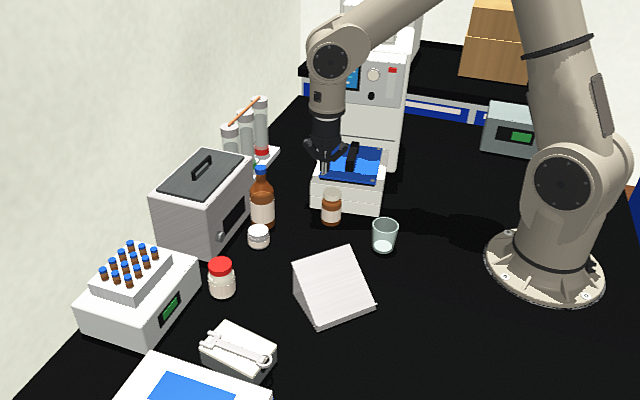

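Emit:
step_arm:
  increments:
    - [[0,0,-0.3],0]
    - [[0,0,-0.5],0]
    - [[0,0,-0.6],0]
    - [[0,0,-0.7],0]

```text
t: 20.1
position: [0.6054, -0.0556, 0.1026]
eef_rot: [-0.533, 0.534, -0.463, 0.465]
wrist_force: [-2.6, -0.2, 11.9]
grip_width: -0.001
```

Emit:
step_arm:
  increments:
    - [[0,0,-0.1],0]
    - [[0,0,-0.2],0]

```text
t: 20.3
position: [0.6055, -0.0556, 0.1013]
eef_rot: [-0.533, 0.534, -0.463, 0.465]
wrist_force: [-4.6, 0.7, 12.4]
grip_width: -0.004
```

Emit:
step_arm:
  increments:
    - [[0,0,-0.1],0]
    - [[0,0,-0.2],0]
    - [[0,0,-0.3],0]

```text
t: 20.6
position: [0.6058, -0.0554, 0.0993]
eef_rot: [-0.533, 0.534, -0.462, 0.465]
wrist_force: [-4.6, 0.2, 13.1]
grip_width: 0.004
```

Emit:
step_arm:
  increments:
    - [[0,0,-0.1],0]
    - [[0,0,-0.15],0]

```text
t: 20.8
position: [0.6059, -0.0554, 0.0985]
eef_rot: [-0.533, 0.534, -0.462, 0.465]
wrist_force: [-4.7, 0.6, 13.6]
grip_width: -0.003
```

Emit:
step_arm:
  increments:
    - [[0,0,-0.1],0]
    - [[0,0,-0.15],0]

```text
t: 21.0
position: [0.606, -0.0553, 0.0981]
eef_rot: [-0.533, 0.534, -0.462, 0.466]
wrist_force: [-7.3, 0.3, 21.4]
grip_width: 0.0
```

Emit:
step_arm:
  increments:
    - [[0,0,1],0]
    - [[0,0,3],0]
    - [[-3,-0.5,3.5],0]
    - [[-7,-1,3.5],0]
    - [[-11,-1.6,3.5],0]
    - [[-13.1,-1.9,3.5],0]
    - [[-13.1,-1.9,3.5],0]

```text
t: 21.7
position: [0.4724, -0.0753, 0.1334]
eef_rot: [-0.532, 0.535, -0.462, 0.466]
wrist_force: [-0.5, -0.8, -0.6]
grip_width: -0.002
```

```bash
python3 look.py s side wrist; python3 m5.py s_side; python3 m5.py s_wrist
```

```text
side [[505.4, 0.0, 314.2], [0.0, 505.4, 197.4], [0.0, 0.0, 1.0]] [0.245 1.087 0.867]
wrist [[332.2, 0.0, 318.6], [0.0, 332.2, 196.6], [0.0, 0.0, 1.0]] [0]
{'t': 21.8, 'qpos': [0.692, 0.32, -0.777, 2.091, 0.309, 0.838, -0.129], 'joint_vel': [-0.016, 0.023, 0.002, -0.023, 0.005, 0.0, -0.003], 'effort': [1.139, -64.819, -8.658, -34.797, -0.106, 0.112, 0.124], 'position': [0.475, -0.075, 0.134], 'eef_rot': [-0.533, 0.534, -0.461, 0.466], 'wrist_force': [1.048, -0.026, -0.307], 'moment': [0.007, -0.019, 0.076], 'grip_width': -0.004} -0.0187
s_side n 798 rms 0.0014 Xrange -0.098 0.098 tilt 0.0017
fl 102.3 fr 102.5 rl 102.6 rr 102.7 
bar z [0.1356 0.1384] 183
plate X [-0.1062  0.0997] Y [-0.0817  0.0768]
s_wrist n 18003 rms 0.0006 Xrange -0.098 0.01 tilt 0.0008
fl 103.4 fr 103.3 rl 103.3 rr 103.2 
bar z [0.1336 0.1375] 1533
plate X [-0.1001  0.0076] Y [-0.0788  0.0898]
```

Emit:
step_arm:
  increments:
    - [[0,0,-1.2],0]
    - [[0,0,-2.2],0]
    - [[0,0,-2.8],0]
    - [[0,0,-3],0]
    - [[0,0,-3.1],0]
    - [[0,0,-3.2],0]

```text
t: 22.4
position: [0.4752, -0.0741, 0.1016]
eef_rot: [-0.533, 0.534, -0.462, 0.466]
wrist_force: [-5.2, 2.0, 9.9]
grip_width: 0.004
```

Emit:
step_arm:
  increments:
    - [[0,0,-0.1],0]
    - [[0,0,-0.2],0]
    - [[0,0,-0.3],0]

```text
t: 22.7
position: [0.4752, -0.0739, 0.0986]
eef_rot: [-0.533, 0.535, -0.462, 0.466]
wrist_force: [-4.0, 0.2, 9.3]
grip_width: -0.002
```

Emit:
step_arm:
  increments:
    - [[0,0,-0.1],0]
    - [[0,0,-0.15],0]

```text
t: 22.9
position: [0.4753, -0.0738, 0.0976]
eef_rot: [-0.533, 0.535, -0.462, 0.466]
wrist_force: [-10.2, 0.3, 29.3]
grip_width: 0.0
```

Emit:
step_arm:
  increments:
    - [[0,0,-0.1],0]
    - [[0,0,-0.1],0]

```text
t: 23.1
position: [0.4753, -0.0738, 0.0975]
eef_rot: [-0.532, 0.535, -0.461, 0.466]
wrist_force: [-11.8, -1.4, 33.4]
grip_width: -0.001
```

Emit:
step_arm:
  increments:
    - [[0,0,1],0]
    - [[0,0,2.5],0]
    - [[0.2,-1.5,2.5],0]
    - [[0.4,-3.5,2.5],0]
    - [[0.8,-5.5,2.5],0]
    - [[0.9,-7,2.5],0]
    - [[0.9,-7.4,2.5],0]
    - [[0.9,-7.4,2.5],0]

```text
t: 23.9
position: [0.4842, -0.1479, 0.1225]
eef_rot: [-0.532, 0.535, -0.462, 0.466]
wrist_force: [0.0, 0.5, 0.4]
grip_width: -0.001
```

```bash
python3 look.py t side wrist top; python3 m5.py t_side; python3 m5.py t_wrist; python3 - <<'E'
from geo import *
c=np.array([.5515,-.1505]);a=np.radians(-82.0);ex=np.array([np.cos(a),np.sin(a)]);ey=np.array([-np.sin(a),np.cos(a)])
from plant import env
p=np.array(env.get_state()['position']);print('tcp XY',(p[:2]-c)@ex,(p[:2]-c)@ey,p[2])
f,_=load('t_top');f0,_=load('a_top');P=cloud(f)
d=(abs(f['z_map']-f0['z_map'])>.03)&(f['z_map']>0);X=(P[...,:2]-c)@ex;Y=(P[...,:2]-c)@ey;Z=P[...,2]
for z0 in np.arange(.2,.6,.05):
    k=d&(Z>z0)&(Z<z0+.05)&(abs(Y)<.2)
    if k.sum()>30: print(z0.round(2),np.percentile(X[k],[2,98]).round(3),np.percentile(Y[k],[2,98]).round(3))
E
```

```text
side [[505.4, 0.0, 314.2], [0.0, 505.4, 197.4], [0.0, 0.0, 1.0]] [0.245 1.087 0.867]
wrist [[332.2, 0.0, 318.6], [0.0, 332.2, 196.6], [0.0, 0.0, 1.0]] [0]
top [[509.8, 0.0, 313.5], [0.0, 509.8, 193.6], [0.0, 0.0, 1.0]] [0.353 0.138 1.473]
{'t': 24.05, 'qpos': [0.782, 0.372, -0.733, 2.049, 0.342, 0.838, -0.007], 'joint_vel': [-0.005, 0.001, 0.003, 0.001, 0.002, -0.001, 0.001], 'effort': [0.671, -69.474, -9.414, -36.547, 0.063, 0.011, 0.007], 'position': [0.484, -0.147, 0.123], 'eef_rot': [-0.533, 0.536, -0.461, 0.465], 'wrist_force': [0.0, -0.859, -0.103], 'moment': [0.008, -0.029, 0.009], 'grip_width': 0.001} -0.0187
t_side n 946 rms 0.0014 Xrange -0.098 0.097 tilt 0.0308
fl 97.5 fr 97.7 rl 102.8 rr 103.0 
bar z [0.1337 0.1361] 215
plate X [-0.1054  0.0978] Y [-0.0816  0.0774]
t_wrist n 49400 rms 0.0006 Xrange -0.098 0.077 tilt 0.0293
fl 98.8 fr 98.7 rl 103.8 rr 103.7 
bar z [0.1342 0.1355] 9981
plate X [-0.0994  0.07  ] Y [-0.0795  0.0787]
tcp XY -0.01293539036890108 -0.0660384087086219 0.12255631038853607
0.2 [-0.027 -0.014] [-0.124 -0.005]
0.3 [-0.062 -0.045] [-0.101 -0.039]
0.35 [-0.063  0.311] [-0.117  0.12 ]
0.4 [-0.075  0.28 ] [-0.121  0.062]
0.45 [-0.075  0.034] [-0.144 -0.011]
0.5 [-0.07   0.035] [-0.147 -0.028]
0.55 [-0.067  0.025] [-0.191 -0.089]
```

View pics/t_side.png

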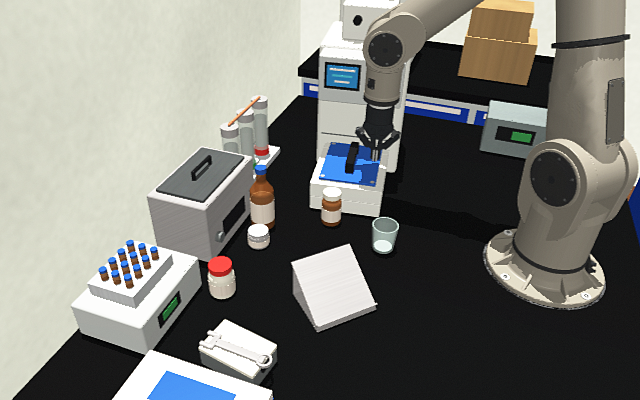

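View pics/t_top.png

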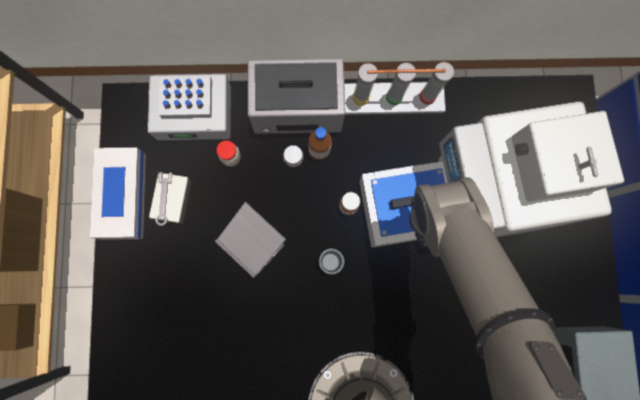

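Emit:
step_arm:
  increments:
    - [[0,0,-1.0],0]
    - [[0,0,-1.8],0]
    - [[0,0,-2.1],0]
    - [[0,0,-2.3],0]
    - [[0,0,-2.3],0]

```text
t: 24.55
position: [0.4838, -0.1465, 0.0994]
eef_rot: [-0.532, 0.536, -0.462, 0.465]
wrist_force: [-7.0, 1.8, 11.5]
grip_width: -0.0
```

Emit:
step_arm:
  increments:
    - [[0,0,-0.05],0]
    - [[0,0,-0.1],0]

```text
t: 24.75
position: [0.4838, -0.1465, 0.0989]
eef_rot: [-0.532, 0.536, -0.461, 0.465]
wrist_force: [-8.6, 0.4, 25.8]
grip_width: -0.0
```

Emit:
step_arm:
  increments:
    - [[0,0,-0.05],0]
    - [[0,0,-0.1],0]

```text
t: 24.95
position: [0.4838, -0.1465, 0.0986]
eef_rot: [-0.532, 0.537, -0.461, 0.465]
wrist_force: [-11.1, -0.2, 29.6]
grip_width: 0.003
```

Emit:
step_arm:
  increments:
    - [[0,0,-0.05],0]
    - [[0,0,-0.1],0]

```text
t: 25.15
position: [0.4838, -0.1465, 0.0984]
eef_rot: [-0.532, 0.537, -0.461, 0.465]
wrist_force: [-11.4, 0.4, 31.7]
grip_width: 0.002
```

```bash
python3 look.py u side wrist|tail -1|cut -c1-60; python3 m5.py u_side; python3 m5.py u_wrist
```

```text
{'t': 25.25, 'qpos': [0.755, 0.407, -0.71, 2.066, 0.384, 0.7
u_side n 869 rms 0.0014 Xrange -0.098 0.097 tilt 0.0287
fl 100.9 fr 97.3 rl 102.6 rr 99.1 
bar z [0.1332 0.1356] 203
plate X [-0.1059  0.0973] Y [-0.0817  0.0767]
u_wrist n 57149 rms 0.0006 Xrange -0.098 0.065 tilt 0.0311
fl 102.1 fr 98.1 rl 103.6 rr 99.7 
bar z [0.1342 0.1352] 12068
plate X [-0.0994  0.0568] Y [-0.0796  0.0777]
```

Emit:
step_arm:
  increments:
    - [[0,0,-0.05],0]
    - [[0,0,-0.1],0]
    - [[0,0,-0.1],0]

```text
t: 25.55
position: [0.4838, -0.1466, 0.0982]
eef_rot: [-0.531, 0.538, -0.461, 0.465]
wrist_force: [-10.1, 0.8, 28.2]
grip_width: 0.003
```

```bash
python3 look.py v side wrist|tail -1|cut -c1-60; python3 m5.py v_side; python3 m5.py v_wrist
```

```text
{'t': 25.65, 'qpos': [0.754, 0.407, -0.709, 2.067, 0.385, 0.
v_side n 854 rms 0.0014 Xrange -0.098 0.098 tilt 0.0323
fl 101.7 fr 97.5 rl 102.5 rr 98.3 
bar z [0.1332 0.136 ] 204
plate X [-0.1057  0.0984] Y [-0.0817  0.0767]
v_wrist n 57212 rms 0.0006 Xrange -0.098 0.064 tilt 0.0339
fl 102.6 fr 98.2 rl 103.7 rr 99.3 
bar z [0.1344 0.1353] 12089
plate X [-0.0994  0.0567] Y [-0.0796  0.0778]
```

Emit:
step_arm:
  increments:
    - [[0,0,-0.1],0]
    - [[0,0,-0.1],0]
    - [[0,0,-0.1],0]

```text
t: 25.95
position: [0.4838, -0.1466, 0.0981]
eef_rot: [-0.531, 0.538, -0.461, 0.465]
wrist_force: [-11.5, 0.5, 31.6]
grip_width: -0.002
```

Emit:
step_arm:
  increments:
    - [[0,0,-0.1],0]
    - [[0,0,-0.1],0]
    - [[0,0,-0.1],0]

```text
t: 26.25
position: [0.4837, -0.1466, 0.098]
eef_rot: [-0.53, 0.538, -0.46, 0.466]
wrist_force: [-12.1, 1.2, 32.5]
grip_width: 0.002
```

```bash
python3 look.py w side wrist|tail -1|cut -c1-60; python3 m5.py w_side; python3 m5.py w_wrist
```

```text
{'t': 26.35, 'qpos': [0.751, 0.407, -0.708, 2.067, 0.388, 0.
w_side n 849 rms 0.0014 Xrange -0.098 0.098 tilt 0.0349
fl 101.9 fr 97.3 rl 102.9 rr 98.3 
bar z [0.1334 0.1356] 199
plate X [-0.1048  0.0981] Y [-0.0818  0.0802]
w_wrist n 57251 rms 0.0006 Xrange -0.098 0.064 tilt 0.036
fl 102.8 fr 98.1 rl 103.7 rr 99.0 
bar z [0.1344 0.1353] 12100
plate X [-0.0994  0.0564] Y [-0.0796  0.0777]
```

Emit:
step_arm:
  increments:
    - [[0,0,2],0]
    - [[0,0,5],0]
    - [[0.5,0,7.3],0]
    - [[3,0.3,7.3],0]
    - [[6.5,0.8,7.3],0]
    - [[10,1.3,7.3],0]
    - [[13,1.75,7.3],0]
    - [[13.1,1.75,6],0]
    - [[13.1,1.75,4],0]
    - [[13.1,1.75,2.5],0]
    - [[13.1,1.75,2.5],0]

```text
t: 27.45
position: [0.6131, -0.129, 0.1206]
eef_rot: [-0.53, 0.539, -0.462, 0.464]
wrist_force: [-1.3, -0.3, 0.9]
grip_width: -0.002
```

```bash
python3 look.py x side wrist top|tail -1; python3 m5.py x_side; python3 m5.py x_wrist; python3 - <<'E'
from geo import *
c=np.array([.5515,-.1505]);a=np.radians(-82.0);ex=np.array([np.cos(a),np.sin(a)]);ey=np.array([-np.sin(a),np.cos(a)])
from plant import env
p=np.array(env.get_state()['position']);print('tcp XY',(p[:2]-c)@ex,(p[:2]-c)@ey,p[2])
f,_=load('x_top');f0,_=load('a_top');P=cloud(f)
d=(abs(f['z_map']-f0['z_map'])>.03)&(f['z_map']>0);X=(P[...,:2]-c)@ex;Y=(P[...,:2]-c)@ey;Z=P[...,2]
for z0 in np.arange(.2,.6,.05):
    k=d&(Z>z0)&(Z<z0+.05)&(abs(Y)<.2)&(X<.1)
    if k.sum()>30: print(z0.round(2),np.percentile(X[k],[2,98]).round(3),np.percentile(Y[k],[2,98]).round(3))
E
```

```text
{'t': 27.6, 'qpos': [0.611, 0.552, -0.689, 1.775, 0.433, 0.97, -0.113], 'joint_vel': [0.003, -0.009, -0.004, -0.006, 0.001, -0.002, -0.003], 'effort': [-0.118, -91.061, -14.297, -37.998, 0.106, 0.022, -0.021], 'position': [0.615, -0.129, 0.124], 'eef_rot': [-0.53, 0.538, -0.46, 0.466], 'wrist_force': [0.058, -0.175, 0.435], 'moment': [0.003, -0.019, -0.002], 'grip_width': -0.001} -0.0187
x_side n 958 rms 0.0014 Xrange -0.098 0.097 tilt 0.0214
fl 99.8 fr 97.9 rl 102.5 rr 100.6 
bar z [0.1337 0.1359] 210
plate X [-0.105   0.0981] Y [-0.0817  0.077 ]
x_wrist n 48445 rms 0.0006 Xrange -0.098 0.078 tilt 0.0232
fl 100.6 fr 98.5 rl 103.4 rr 101.2 
bar z [0.1342 0.1352] 9994
plate X [-0.0994  0.0711] Y [-0.0795  0.0789]
tcp XY -0.012339307901184992 0.06576369723636187 0.12368496744115814
0.2 [-0.026 -0.002] [0.007 0.035]
0.25 [-0.052 -0.02 ] [0.031 0.07 ]
0.3 [-0.063 -0.038] [0.028 0.088]
0.35 [-0.067 -0.05 ] [0.04  0.098]
0.4 [-0.078 -0.062] [-0.     0.112]
0.45 [-0.078  0.02 ] [-0.024  0.123]
0.5 [-0.073  0.035] [-0.039  0.105]
0.55 [-0.055  0.032] [-0.118  0.028]
```

View pics/x_side.png

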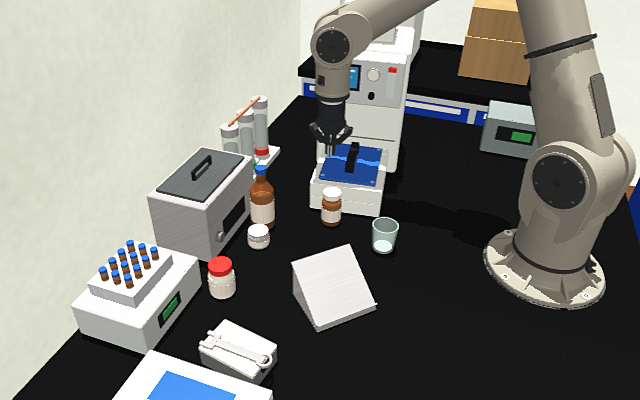

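Emit:
step_arm:
  increments:
    - [[0,0,-1.0],0]
    - [[0,0,-1.8],0]
    - [[0,0,-2.1],0]
    - [[0,0,-2.3],0]
    - [[0,0,-2.4],0]

```text
t: 28.1
position: [0.6147, -0.1292, 0.1001]
eef_rot: [-0.53, 0.539, -0.46, 0.466]
wrist_force: [-8.7, -0.1, 15.4]
grip_width: -0.003
```

Emit:
step_arm:
  increments:
    - [[0,0,-0.05],0]
    - [[0,0,-0.1],0]

```text
t: 28.3
position: [0.6147, -0.1292, 0.0998]
eef_rot: [-0.53, 0.539, -0.46, 0.466]
wrist_force: [-5.3, 0.4, 14.4]
grip_width: 0.002
```

Emit:
step_arm:
  increments:
    - [[0,0,-0.1],0]
    - [[0,0,-0.15],0]
    - [[0,0,-0.15],0]

```text
t: 28.6
position: [0.6147, -0.1293, 0.0992]
eef_rot: [-0.53, 0.539, -0.46, 0.466]
wrist_force: [-6.1, -0.2, 15.0]
grip_width: 0.002
```

Emit:
step_arm:
  increments:
    - [[0,0,-0.1],0]
    - [[0,0,-0.15],0]
    - [[0,0,-0.15],0]

```text
t: 28.9
position: [0.6148, -0.1293, 0.0987]
eef_rot: [-0.53, 0.539, -0.46, 0.466]
wrist_force: [-6.6, -0.4, 15.3]
grip_width: 0.0
```

```bash
python3 look.py y side wrist|tail -1|cut -c1-60; python3 m5.py y_side; python3 m5.py y_wrist
```

```text
{'t': 29.0, 'qpos': [0.597, 0.58, -0.672, 1.792, 0.46, 0.931
y_side n 892 rms 0.0014 Xrange -0.098 0.097 tilt 0.0107
fl 97.1 fr 97.7 rl 98.8 rr 99.4 
bar z [0.1314 0.1343] 202
plate X [-0.1054  0.101 ] Y [-0.0817  0.0769]
y_wrist n 56471 rms 0.0006 Xrange -0.098 0.068 tilt 0.0095
fl 98.3 fr 98.3 rl 99.9 rr 99.9 
bar z [0.1325 0.1334] 11792
plate X [-0.0995  0.0611] Y [-0.0791  0.0791]
```

Emit:
step_arm:
  increments:
    - [[0,0,-0.1],0]
    - [[0,0,-0.15],0]
    - [[0,0,-0.15],0]

```text
t: 29.3
position: [0.6148, -0.1294, 0.0982]
eef_rot: [-0.529, 0.539, -0.46, 0.467]
wrist_force: [-7.1, -0.6, 16.4]
grip_width: -0.003
```

Emit:
step_arm:
  increments:
    - [[0,0,-0.1],0]
    - [[0,0,-0.15],0]
    - [[0,0,-0.15],0]

```text
t: 29.6
position: [0.6148, -0.1294, 0.098]
eef_rot: [-0.529, 0.539, -0.46, 0.467]
wrist_force: [-8.1, 0.0, 18.9]
grip_width: -0.002
```

```bash
python3 look.py y2 side wrist|tail -1|cut -c1-60; python3 m5.py y2_side; python3 m5.py y2_wrist
```

```text
{'t': 29.7, 'qpos': [0.595, 0.581, -0.671, 1.793, 0.462, 0.9
y2_side n 886 rms 0.0014 Xrange -0.098 0.097 tilt 0.0025
fl 97.3 fr 97.5 rl 97.6 rr 97.8 
bar z [0.131  0.1334] 203
plate X [-0.105   0.0995] Y [-0.0816  0.0766]
y2_wrist n 56594 rms 0.0006 Xrange -0.098 0.068 tilt 0.003
fl 98.1 fr 98.3 rl 98.5 rr 98.7 
bar z [0.1321 0.1329] 11700
plate X [-0.0996  0.0612] Y [-0.0791  0.0792]
```

Emit:
step_arm:
  increments:
    - [[0,0,-0.1],0]
    - [[0,0,-0.15],0]
    - [[0,0,-0.2],0]
    - [[0,0,-0.2],0]

```text
t: 30.1
position: [0.6149, -0.1294, 0.0977]
eef_rot: [-0.529, 0.539, -0.459, 0.467]
wrist_force: [-12.2, 0.5, 26.6]
grip_width: -0.0
```

Emit:
step_arm:
  increments:
    - [[0,0,2],0]
    - [[0,0,5],0]
    - [[-0.5,0,7.3],0]
    - [[-3,-0.5,7.3],0]
    - [[-6.5,-1.0,7.3],0]
    - [[-10,-1.5,7.3],0]
    - [[-12.6,-1.9,7.3],0]
    - [[-13.1,-1.9,6],0]
    - [[-13.1,-1.9,4],0]
    - [[-13.1,-1.9,2],0]
    - [[-13.1,-1.9,1],0]
    - [[-13.1,-1.9,1],0]

```text
t: 31.3
position: [0.4836, -0.1479, 0.1065]
eef_rot: [-0.529, 0.54, -0.46, 0.466]
wrist_force: [1.1, -0.7, -0.9]
grip_width: 0.004
```

```bash
python3 look.py z1 side wrist|tail -1|cut -c1-60; python3 m5.py z1_side; python3 m5.py z1_wrist
```

```text
{'t': 31.4, 'qpos': [0.765, 0.395, -0.724, 2.059, 0.382, 0.8
z1_side n 875 rms 0.0014 Xrange -0.098 0.098 tilt 0.0026
fl 97.5 fr 97.6 rl 97.8 rr 98.0 
bar z [0.1312 0.1335] 207
plate X [-0.1046  0.1011] Y [-0.0813  0.078 ]
z1_wrist n 54551 rms 0.0006 Xrange -0.098 0.073 tilt 0.0019
fl 98.5 fr 98.6 rl 98.7 rr 98.9 
bar z [0.1323 0.1332] 10991
plate X [-0.0994  0.065 ] Y [-0.0795  0.0788]
```

Emit:
step_arm:
  increments:
    - [[0,0,-0.4],0]
    - [[0,0,-0.7],0]
    - [[0,0,-0.85],0]
    - [[0,0,-0.9],0]
    - [[0,0,-0.9],0]

```text
t: 31.9
position: [0.4844, -0.1481, 0.099]
eef_rot: [-0.529, 0.539, -0.459, 0.467]
wrist_force: [-0.2, -0.0, 0.6]
grip_width: -0.006
```

Emit:
step_arm:
  increments:
    - [[0,0,-0.1],0]
    - [[0,0,-0.15],0]
    - [[0,0,-0.15],0]

```text
t: 32.2
position: [0.4846, -0.1482, 0.0981]
eef_rot: [-0.529, 0.54, -0.459, 0.467]
wrist_force: [-3.8, 1.1, 11.8]
grip_width: -0.003
```

Emit:
step_arm:
  increments:
    - [[0,0,-0.1],0]
    - [[0,0,-0.15],0]
    - [[0,0,-0.15],0]

```text
t: 32.5
position: [0.4847, -0.1482, 0.0977]
eef_rot: [-0.529, 0.54, -0.459, 0.468]
wrist_force: [-9.8, 2.9, 28.1]
grip_width: 0.002
```

Emit:
step_arm:
  increments:
    - [[0,0,-0.05],0]
    - [[0,0,-0.1],0]
    - [[0,0,-0.1],0]

```text
t: 32.8
position: [0.4847, -0.1482, 0.0977]
eef_rot: [-0.528, 0.54, -0.458, 0.468]
wrist_force: [-9.9, 2.1, 25.8]
grip_width: -0.001
```

Now retreat clear of everything (straight up, then towards the front) and check.

Emit:
step_arm:
  increments:
    - [[0,0,2],0]
    - [[0,0,5],0]
    - [[0,0,9],0]
    - [[0,2,12],0]
    - [[0,5,15],0]
    - [[0,9,17],0]
    - [[0,13,18],0]
    - [[0,15,18],0]
    - [[0,15,18],0]
    - [[0,15,18],0]

```text
t: 33.8
position: [0.4846, 0.0016, 0.2776]
eef_rot: [-0.528, 0.54, -0.458, 0.468]
wrist_force: [0.0, 0.1, 0.4]
grip_width: 0.004
```

```bash
python3 look.py z2 side wrist top|tail -1; python3 m5.py z2_side; python3 m5.py z2_wrist; python3 m5.py z2_top
python3 - <<'E'
from geo import *
for b in [(350,203),(331,262),(292,155),(228,152),(320,143),(168,197)]:
    r=[]
    for n in ['a_top','z2_top']:
        f,_=load(n);P=cloud(f);r.append(np.median(P[b[1]-3:b[1]+4,b[0]-3:b[0]+4].reshape(-1,3),0).round(3).tolist())
    print(b,r)
f,_=load('z2_side');cv2.imwrite('pics/zz.png',cv2.resize(f['frame'][100:220,290:410,::-1],None,fx=5,fy=5,interpolation=cv2.INTER_CUBIC))
E
```

```text
{'t': 33.95, 'qpos': [0.687, 0.153, -0.904, 1.921, 0.154, 1.136, -0.136], 'joint_vel': [0.002, 0.001, -0.004, -0.0, -0.002, -0.0, -0.002], 'effort': [-0.649, -49.647, -5.656, -46.433, 0.109, 0.04, 0.013], 'position': [0.485, 0.001, 0.277], 'eef_rot': [-0.528, 0.54, -0.459, 0.468], 'wrist_force': [-0.364, 0.132, -0.125], 'moment': [0.004, 0.016, 0.019], 'grip_width': -0.001} -0.0187
z2_side n 1003 rms 0.0014 Xrange -0.098 0.097 tilt 0.0013
fl 97.5 fr 97.5 rl 97.3 rr 97.3 
bar z [0.1309 0.1332] 203
plate X [-0.1063  0.0999] Y [-0.0814  0.0773]
z2_wrist n 5165 rms 0.0007 Xrange -0.098 0.089 tilt 0.0014
fl 98.4 fr 98.2 rl 98.3 rr 98.1 
bar z [0.1319 0.133 ] 552
plate X [-0.1002  0.0869] Y [-0.0793  0.0787]
z2_top n 416 rms 0.0016 Xrange 0.026 0.098 tilt 0.0217
fl 101.4 fr 101.7 rl 97.7 rr 98.0 
bar z [0.1319 0.1359] 91
plate X [0.0272 0.0977] Y [-0.0759  0.0806]
(350, 203) [[0.553, 0.02, 0.101], [0.476, 0.066, 0.64]]
(331, 262) [[0.398, 0.072, 0.006], [0.398, 0.072, 0.004]]
(292, 155) [[0.704, 0.177, 0.046], [0.704, 0.177, 0.045]]
(228, 152) [[0.707, 0.354, 0.086], [0.707, 0.354, 0.086]]
(320, 143) [[0.713, 0.098, 0.139], [0.713, 0.098, 0.137]]
(168, 197) [[0.588, 0.528, 0.055], [0.587, 0.527, 0.055]]
```

View pics/zz.png

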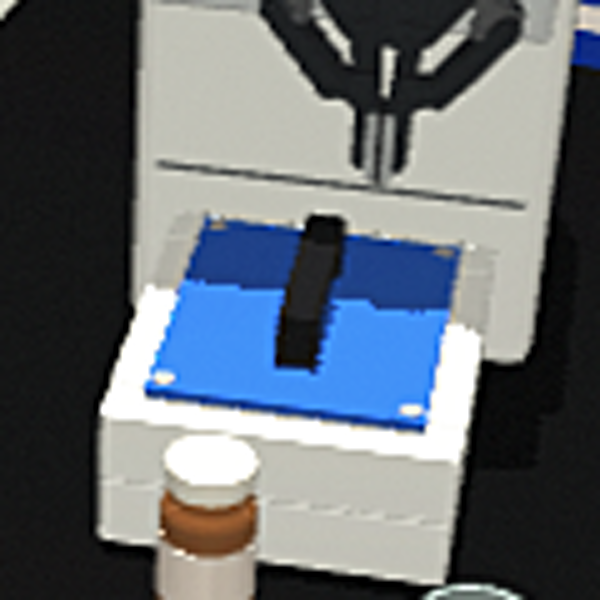

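View pics/z2_top.png

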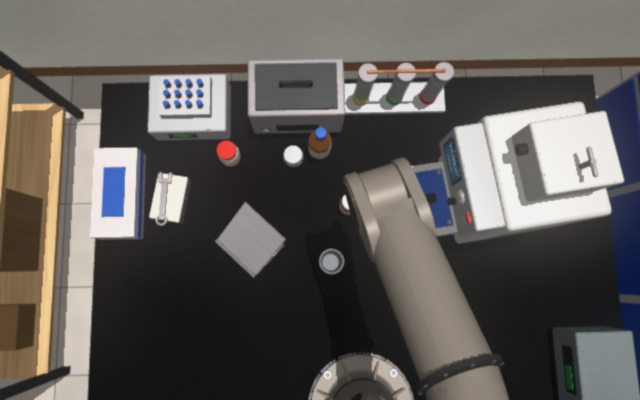

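View pics/z2_wrist.png

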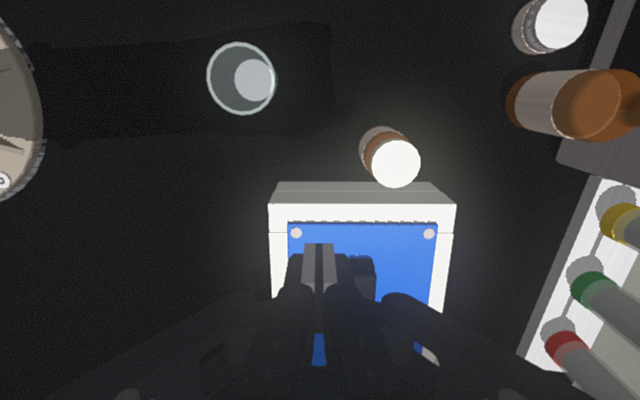

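```bash
python3 -c "
from plant import ticket
print(ticket.close_job())"
```

```text
the job is handed in; nothing more can be done
None
```

The cover is on the gasket, let go, with all four corners pressed down. I handed the job in at about t = 34 s; the hand-in reports no verdict.

**How it went**
- **Tool tilt:** the moves only turn the tool about the vertical, so I could not tilt it to match the rest or to reach the rear corners.
- **Pick-up:** I lifted the cover off the rest with a vertical pinch. It stayed at 32° in the grip, so I set it on free bench. It would not level under the tool (wrist force reached about 38 N). When I opened the fingers its raised side fell flat onto the bench, and I then gripped it again squarely.
- **Laying it down:** I carried it in under the head and laid it on the gasket. It was level within 0.1°, and the plate top measured 102.5–103.4 mm against 103 expected. Then I let go.
- **Pressing:** the order was front left, front right, rear right, rear left, then rear right again. For the rear corners I pressed beside the handle, in front of the head, with the tool vertical. Peak wrist force was about 35 N.

**Last checks**
- **Height:** the cover's corners are at 97.3–97.5 mm in the side view and 98.1–98.4 mm in the wrist view, against 98 sealed.
- **Flatness and position:** tilt is about 0.0014 rad, and the visible plate edges are within about 2 mm of centre on the wrist view. The side view puts the edges a few millimetres off.
- **Handle:** the top of the bar is at about 132–133 mm, against 132 sealed.
- **Other things on the bench:** in the top view the beaker, bottle, tin, red-capped jar and the wrench on the grey case had not moved beyond measuring noise. The amber jar was hidden there by the arm; in the side and wrist views it looks unmoved, but I did not measure it.
- **Disagreement:** the top view's plate fit gave a tilt of 0.022 rad. The arm hid most of the plate and it only saw the rear strip, which it put at about 98 mm, so I disregarded that tilt.

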